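# Set the stop blade and hold the spring jaw open for loading

### The job

Take the gauge blade from the tool caddy, stand it fully home in the middle of the three cross slots of the spring-jaw clamp (down to its shoulders) and let go of it. Then draw the clamp's spring jaw back by its upright tab until the scribed line on the jaw is level with the tip of the index pointer, and finish while still holding it there, so that I can lay the blank in. Leave the index setting and everything else on the shelf as it is.

Things in the scene. Friction and masses are not known exactly. Their poses are not given: they have to be found in the camera images.
- blade_grip (a point): centre of the gauge blade's grip, in its slot in the caddy rack, grip up, at the start. Grip: two riveted grey scales, 12 mm thick (x) x 36 wide (y) x 30 high (z), from 14 mm below to 16 mm above this point; z points up, y along the blade's width. 83 mm above the shelf while in the caddy
- blade: loose flat steel gauge blade, about 70 g, origin and axes as blade_grip. Below the grip it is 5 mm thick (x) x 40 wide (y) down to the shoulders, 28 mm below the origin; then a tongue 5 x 26, 20 long, ending 48 mm below the origin. In the caddy the shoulders rest on the rack top, 55 mm above the shelf. Either way round is right in the clamp
- clamp: the spring-jaw clamp, fixed to the shelf, 290 long x 112 wide; origin on the shelf under the middle slot. x runs along the bed from the slots to the jaw and the grey spring housing (46 mm high, from x = 155 to 215 mm), y across, z up. The aluminium bed's top is 34 mm above the shelf. Slots at x = -26, 0 and 26 mm
- slot (a point): centre of the mouth of the middle cross slot, on the bed's top face 34 mm above the shelf; axes as the clamp's. Slot 6.5 mm wide (x) x 27.5 long (y) x 22 deep with a 3 mm chamfer round its mouth. With the blade fully home its shoulders sit on the bed, its thickness lies along the clamp's x and blade_grip is 28 mm above this point
- jaw: the clamp's steel sliding jaw, 34 (x) x 60 (y) x 16 high, a black upright tab on top; origin on the bed under the scribed line, axes as the clamp's. Slides only along the clamp's x, 0 to 48 mm; at rest the origin is at x = 78 mm. Springs push it back to rest, towards the slots: 4 N at rest plus 160 N/m (10 N at 38 mm)
- jaw_tab (a point): centre of the jaw's upright black tab, 12 mm thick (clamp x) x 40 wide (y) x 44 high, from the jaw's top face (50 mm above the shelf) up to 94 mm; this point is 72 mm above the shelf and 16 mm in +x from the scribed line. Drawing the jaw back moves it along the clamp's +x
- jaw_line (a point): end of the black line, 2.5 mm broad, scribed across the jaw's top face and down its side, on the jaw's edge beside the index, 50 mm above the shelf; axes as the clamp's
- index_tip (a point): tip of the small steel index pointer on the rail along the clamp's +y side, 47.5 mm above the shelf, pointing at the jaw; axes as the clamp's. It is set 20 to 38 mm in +x from the resting jaw's line and slides if pushed with over 8 N. The jaw is at the mark when jaw_line's x along the clamp equals this point's
- caddy: black plastic tool caddy fixed on the shelf; origin on the shelf under the middle of its rack, a block 40 (x) x 210 (y) x 55 high; an open bits tray, 46 wide and 26 high, lies along its +x side. The blade's slot is at y = -25 mm, the tools stand at y = -78, 28 and 78 mm in any order
- tweezer: loose tweezer standing in the rack, top 116 mm above the shelf; origin at its lower end. Leave alone
- pin_vise: loose pin vise standing in the rack, top 106 mm above the shelf; origin at its lower end. Leave alone
- probe: loose bent-tip probe standing in the rack, top 115 mm above the shelf; origin at its lower end. Leave alone
- tin: closed round aluminium tin, 71 mm across, 28 high; origin under it. Leave alone
- blank: flat brass blank 85 x 32 x 4 mm, loose; origin under it. Leave alone
- loupe: black loupe, 34 mm across, 28 high; origin under it. Leave alone
- jar: small clear jar, 38 mm across, 42 high; origin under it. Leave alone
- screwdriver: screwdriver 150 mm long lying flat; origin under it. Leave alone
Not all that is in view belongs to the job. Leave any yellow look-alike of the blade alone.

How it is judged:
On the way, in this order (a step that is already met when the one before it is completed fails the run):
1. the gauge blade stands fully home in the middle slot and has been let go (z of blade_grip in the frame of slot between 0.022 and 0.031 m and x of blade_grip in the frame of slot between -0.006 and 0.006 m and y of blade_grip in the frame of slot between -0.008 and 0.008 m and angle between blade_grip's own z axis and vertical below 0.14 rad and contact force between the fingers and blade below 0.1 N), for 0.2 s.
2. the jaw is held by the fingers with its line at the index tip (x of jaw_line in the frame of index_tip between -0.004 and 0.004 m and linear speed of jaw below 0.01 m/s and contact force between the fingers and jaw above 3 N), for 0.3 s.
At the end, for the whole second after the job is handed in: Blade untouched in the middle slot: shoulders within 3 mm of the bed, 6 mm along and 8 mm across of its middle, tilt under 8 degrees. Jaw line within 4 mm of the index tip along the clamp, jaw still, held by the fingers with over 3 N, not propped by the blade (all of step 1 and all of step 2 and contact force between blade and jaw below 0.5 N); the arm keeps its last pose, push and grip.
It fails at once if the index pointer is pushed out of its setting by more than 3 mm (distance of index_tip from where it was at the start of the episode above 0.003 m).
It fails at once if a tool, the tin, the blank or another bystander is moved by more than 30 mm (distance of any of tweezer, pin_vise, probe, tin, blank, loupe, jar, screwdriver from where it was at the start of the episode above 0.03 m).
It also fails if it takes over 61 s, if anything falls off the work surface, if the arm or the gripper's body presses on something with over 40 N, if the wrist force passes 120 N, or if a joint passes its speed limit or range.

### The arm

A 6-joint arm with a two-finger parallel gripper is mounted at the origin on the work surface. World frame = base frame: x ahead of the robot, y to its left, z up, the work surface at z = 0. Lengths are in m, angles in rad, forces in N, time in s.
With the tool pointing down it reaches from about 0.35 to 0.975 m from the base axis. Payload 4.9 kg.
Tool frame: the origin (TCP) lies midway between the tips of the shut fingers; the grasp point (between the pads) lies 19 mm behind it; z points along the fingers, y is the direction in which the jaws open and shut (so a half turn about z gives the same grasp; the last joint's range is limited). The gripper opens to 85 mm and grips with 20 to 120 N. Pads are 22 mm wide; open, the fingers measure 114 mm over their backs; the gripper's body (76 mm by 85 mm) begins 54 mm behind the grasp point. The pads swing forward as they close: fully open they stand 13 mm farther back than shut.
Start: joints at [1.109, 0.053, 1.613, -0, 1.476, -0.119], TCP at [0.21, 0.589, 0.231] pointing down, gripper open.
Joint ranges: [-3.01, 3.01], [-1.01, 2.22], [0.06, 2.58], [-1.02, 4.17], [0.09, 2.62], [-3.14, 3.14]. Speed limits (rad/s): [2.57, 2.57, 3.14, 3.14, 3.14, 3.14].

### API

Orientations are given as a unit quaternion [w, x, y, z].
In Python, from plant import state, grab_frame, camera_info, job_done, cut_out gives the robot as it stands.
- The arm moves only by the tool step_arm, never from a script. Its argument "moves" is a list of rows, each a list of 7 numbers: the shift along the tool's x, y, z in m, then the turn, a rotation vector about the tool's x, y, z in rad, then the finger opening in m, from 0 to 0.0854. A call has 1 to 8 rows; each row shifts and turns the commanded pose from where the row before left it, along the tool's axes as they then stand; what a row does not reach is not made up. A row lasts 1/10 s, in which the tool goes at most 50 mm and 8.59 degrees, less where a joint would pass 70% of its speed; a pose out of reach is approached as far as the arm can. A call is refused whole if a number of a shift passes 0.05 or a number of a turn 0.15, either way. A call with a gripper value outside its range is refused whole. The fingers move at their own pace and stop on an object; the grip force is fixed at half the most. Time passes only in rows, so rows that do not move let the fingers close. It gives the time, the measured TCP pose, the force and the opening at its end, in the units of the state.
- state(): the state, without advancing time (a new reading comes with each control period).
- grab_frame(name): name is "side" or "top" or "wrist"; returns (picture, depth): 420x560x3 uint8, red, green, blue; 420x560 float32, m along the optical axis (not along the pixel's ray), 0 where there is no reading.
- camera_info(name): a dict with "intrinsics" (3x3 intrinsics, pixels), "world_from_camera" (4x4, takes a point from camera to world coordinates). Camera axes: x right, y down, z forward; pixel columns grow to the right and rows downward; lengths in m; the calibration is good to about 2 mm. A picture is of the moment at which its call begins: read the wrist's pose just before it. camera_info takes no time and is no camera call; for the wrist camera it gives the pose at the moment of the call.
- job_done(): hands the job in, once; it reports no verdict.
Trained networks look in the newest picture that a camera, given by its name, has taken for a name from the list of things; names that differ only in an ending like _2 or _b are one class to them, and where a whole thing is asked for, a point or a joint stands for the part that bears it (a point fixed in the world has none). Each returns a list of dicts, best first, with "conf" (0 to 1); they miss things now and then, are a little off and sometimes report something else, mostly with a low value. They report only what shows in the picture. A call takes as long as a camera call. They do not tell look-alikes from the thing itself.
- cut_out(camera, query): "mask" (420x560 bool, what is visible of it) and "point" ([column, row] in pixels, amid what is visible of it).
The state is a dict: "time": time; "joint_pos": joint angles; "joint_vel": joint speeds; "joint_efforts": joint torques, N m; "tool_pos": TCP position; "tool_rot": TCP orientation; "contact_force": force on the tool from outside, world axes, zero at the start; "ft_torque": the same for the moment, N m; "gripper_width": opening from 0.0 (shut) to 1.0 (fully open).
Only numpy, scipy, OpenCV 4.12 (cv2) and the standard library are available. Lean on these libraries where they do the work, as an engineer would, in place of code of your own. Each camera call takes 0.05 s, during which the arm holds its last target.

## Working session

There is one attempt and no reset: what is moved stays moved. The work goes in short steps, Python scripts to look and compute and a tool call to move; the robot and the scene stay as the last step left them, time stands still between calls to the robot, and variables do not carry over. Pictures are saved under pics/ and viewed, and the job is handed in when it is done.

Besides the shell and the picture viewer there is one more tool, called in YAML: its name, and indented under it one key for each argument. step_arm: Moves the arm, as the interface text tells. Its arguments: {"type":"object","properties":{"moves":{"type":"array"}},"required":["moves"]}

```bash
ls; mkdir -p pics; cat > h.py <<'E'
import numpy as np, cv2
from plant import *
def snap(n,fn):
    ci=camera_info(n); p,d=grab_frame(n)
    cv2.imwrite(f'pics/{fn}.png',cv2.cvtColor(p,cv2.COLOR_RGB2BGR)); np.savez(f'pics/{fn}.npz',p=p,d=d,K=ci['intrinsics'],T=ci['world_from_camera'])
    return p,d,np.array(ci['intrinsics']),np.array(ci['world_from_camera'])
def load(fn):
    z=np.load(f'pics/{fn}.npz'); return z['p'],z['d'],z['K'],z['T']
def cloud(d,K,T):
    v,u=np.mgrid[:d.shape[0],:d.shape[1]]
    P=np.stack([(u-K[0,2])/K[0,0]*d,(v-K[1,2])/K[1,1]*d,d],-1)
    return P@T[:3,:3].T+T[:3,3]
def rayz(u,v,z,K,T):
    r=T[:3,:3]@np.array([(u-K[0,2])/K[0,0],(v-K[1,2])/K[1,1],1]); o=T[:3,3]
    return o+r*(z-o[2])/r[2]
def proj(X,K,T):
    c=T[:3,:3].T@(np.array(X)-T[:3,3]); return (K@c)[:2]/c[2]
E
python3 - <<'E'
from h import *
print(state())
for n in ['side','top','wrist']:
    p,d,K,T=snap(n,n+'0'); print(n,K.round(1).tolist(),T.round(3).tolist())
E
```

```text
pics
{'time': 0.0, 'joint_pos': array([ 1.10898768e+00,  5.33764816e-02,  1.61428837e+00,  9.45092175e-06,
        1.47601881e+00, -1.19028916e-01]), 'joint_vel': array([-0.00097683, -0.00066156,  0.00018337, -0.00085859,  0.00236906,
       -0.00046477]), 'joint_efforts': array([ 5.50229543e-04, -3.93697286e+01, -3.70171773e+01, -2.33061082e-04,
        7.05918777e-03,  3.35082788e-06]), 'tool_pos': array([0.20979987, 0.58807083, 0.23005423]), 'tool_rot': array([-3.03889292e-04,  1.70552367e-01,  9.85348059e-01, -1.00037143e-03]), 'contact_force': array([ 0.08046231, -0.20788169,  0.64861578]), 'ft_torque': array([0.03788504, 0.03010791, 0.01522855]), 'gripper_width': 0.999725278143719}
side [[480.9, 0.0, 285.7], [0.0, 480.9, 208.4], [0.0, 0.0, 1.0]] [[-0.966, -0.185, 0.179, 0.299], [-0.257, 0.72, -0.645, 0.867], [-0.01, -0.669, -0.743, 1.048], [0.0, 0.0, 0.0, 1.0]]
top [[481.7, 0.0, 283.5], [0.0, 481.7, 207.0], [0.0, 0.0, 1.0]] [[-0.062, -0.974, 0.216, 0.285], [-0.998, 0.061, -0.011, 0.013], [-0.003, -0.216, -0.976, 1.343], [0.0, 0.0, 0.0, 1.0]]
wrist [[290.6, 0.0, 275.8], [0.0, 290.6, 214.2], [0.0, 0.0, 1.0]] [[0.335, 0.893, 0.3, 0.131], [0.942, -0.317, -0.108, 0.615], [-0.001, 0.319, -0.948, 0.372], [0.0, 0.0, 0.0, 1.0]]
```

View pics/side0.png

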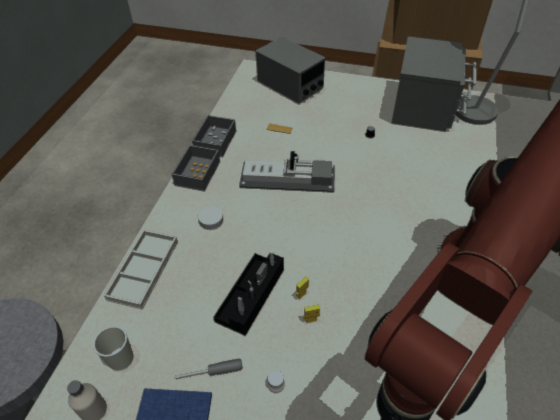

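View pics/top0.png

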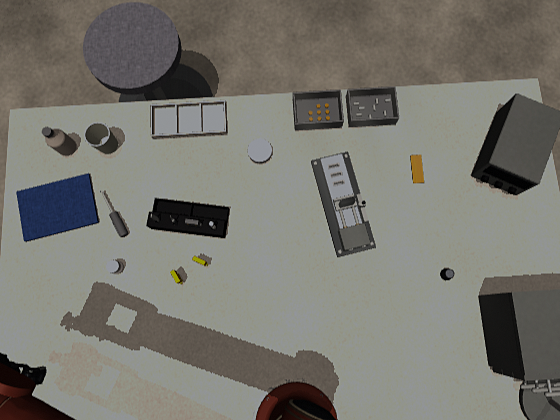

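View pics/wrist0.png

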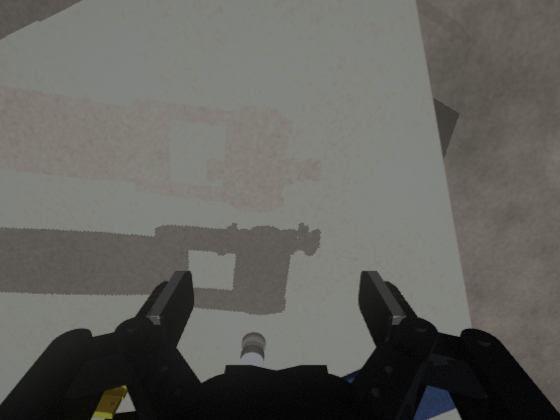

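The side view shows the caddy (250,290), two yellow look-alikes lying beside it (303,288) and (312,313), and the clamp (290,172). In the top view the caddy is at (188,218) and the clamp at (343,205). Next I'll zoom in and query the networks.

```bash
python3 - <<'E'
from h import *
for n in ['side','top']:
    p,d,K,T=load(n+'0'); P=cloud(d,K,T)
    for q in ['blade_grip','caddy','clamp','slot','jaw_tab','jaw_line','index_tip','jaw','tweezer','probe','pin_vise']:
        r=cut_out(n,q)
        for k in r[:3]:
            u,v=map(int,k['point']); m=k['mask']
            pts=P[m&(d>0)]
            print(n,q,round(k['conf'],2),(u,v),P[v,u].round(3),m.sum(), np.median(pts,0).round(3) if len(pts) else '')
p=cv2.imread('pics/side0.png')
a=cv2.resize(p[240:345,205:345],None,fx=4,fy=4,interpolation=2)
p=cv2.imread('pics/top0.png')
b=cv2.resize(p[185:250,135:245],None,fx=5,fy=5,interpolation=2)
c=cv2.resize(p[145:265,290:400],None,fx=5,fy=5,interpolation=2)
cv2.imwrite('pics/a.png',a);cv2.imwrite('pics/b.png',b);cv2.imwrite('pics/c.png',c)
print(state()['time'])
E
```

```text
side blade_grip 0.74 (262, 273) [0.53  0.251 0.091] 185 [0.534 0.249 0.085]
side blade_grip 0.66 (311, 314) [0.397 0.302 0.042] 284 [0.397 0.299 0.039]
side blade_grip 0.49 (300, 289) [0.437 0.249 0.053] 196 [0.436 0.237 0.047]
side caddy 0.93 (245, 294) [0.561 0.297 0.056] 2655 [0.555 0.283 0.025]
side clamp 0.71 (291, 176) [ 0.561 -0.143  0.035] 2792 [ 0.567 -0.151  0.03 ]
side clamp 0.28 (269, 255) [0.539 0.168 0.051] 70 [0.525 0.193 0.078]
side slot 0.57 (289, 174) [ 0.567 -0.144  0.041] 2750 [ 0.566 -0.151  0.03 ]
side jaw_tab 0.63 (288, 165) [ 0.578 -0.174  0.048] 196 [ 0.566 -0.156  0.048]
side jaw_line 0.81 (288, 166) [ 0.577 -0.171  0.047] 279 [ 0.564 -0.16   0.047]
side jaw 0.6 (289, 167) [ 0.571 -0.157  0.057] 292 [ 0.565 -0.159  0.047]
side probe 0.59 (249, 292) [0.554 0.287 0.051] 37 [0.544 0.297 0.067]
side pin_vise 0.59 (273, 259) [0.521 0.191 0.071] 74 [0.525 0.193 0.073]
top blade_grip 0.62 (198, 260) [0.438 0.235 0.061] 21 [0.437 0.229 0.063]
top blade_grip 0.53 (176, 274) [0.404 0.293 0.066] 95 [0.401 0.296 0.06 ]
top blade_grip 0.39 (192, 221) [0.537 0.242 0.102] 
[... 240 characters left out ...]
0.031]
top slot 0.67 (343, 204) [ 0.562 -0.16   0.081] 3930 [ 0.568 -0.165  0.031]
top jaw_tab 0.86 (345, 202) [ 0.564 -0.165  0.093] 436 [ 0.564 -0.168  0.048]
top jaw_line 0.76 (343, 199) [ 0.573 -0.16   0.092] 392 [ 0.566 -0.165  0.049]
top jaw_line 0.53 (419, 167) [ 0.675 -0.401  0.002] 321 [ 0.671 -0.394  0.003]
top index_tip 0.65 (192, 223) [0.533 0.243 0.094] 73 [0.536 0.244 0.096]
top index_tip 0.63 (362, 205) [ 0.563 -0.217  0.048] 46 [ 0.569 -0.216  0.048]
top jaw 0.88 (347, 200) [ 0.569 -0.17   0.094] 351 [ 0.566 -0.171  0.049]
top jaw 0.37 (362, 203) [ 0.566 -0.215  0.059] 41 [ 0.569 -0.217  0.049]
top tweezer 0.38 (343, 204) [ 0.562 -0.16   0.081] 348 [ 0.566 -0.164  0.049]
1.25
```

View pics/a.png

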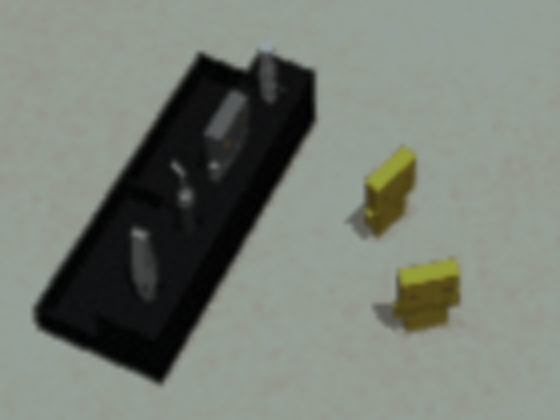

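View pics/b.png

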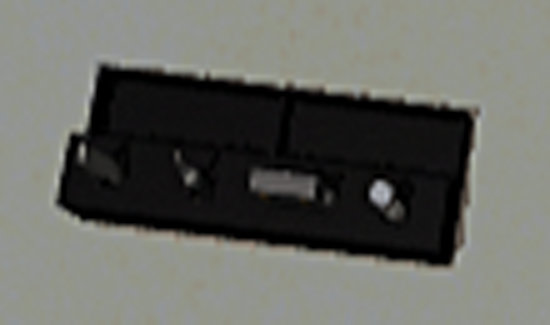

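View pics/c.png

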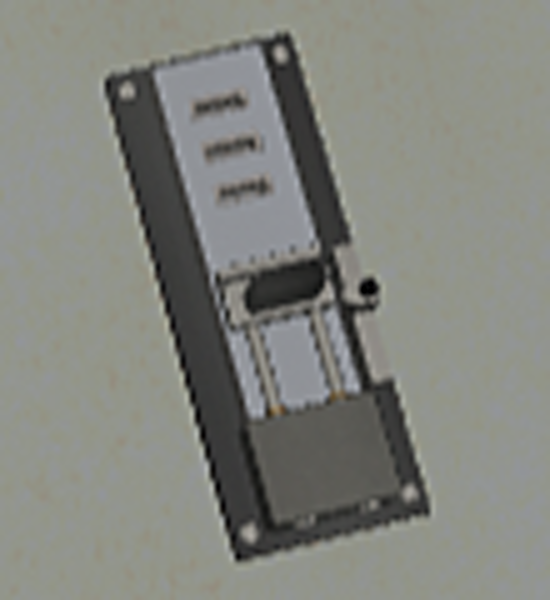

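The blade candidates are the grey one in the caddy, side (262,273) and top (192,221), and the two yellow ones on the shelf, top (198,260) and (176,274). I choose the grey one: it stands in the rack with its grip up at about 0.09–0.10 m. Now for the caddy and clamp poses.

```bash
python3 - <<'E'
from h import *
for n in ['top','side']:
    p,d,K,T=load(n+'0'); P=cloud(d,K,T)
    ok=d>0
    # caddy
    reg=ok&(P[...,0]>.4)&(P[...,0]<.7)&(P[...,1]>.1)&(P[...,1]<.45)&(P[...,0]>.47)
    for lo,hi,nm in [(.045,.062,'rack'),(.018,.062,'caddy'),(.087,.12,'tall')]:
        q=P[reg&(P[...,2]>lo)&(P[...,2]<hi)]
        r=cv2.minAreaRect(q[:,:2].astype(np.float32)*1000); print(n,nm,len(q),np.median(q[:,2]).round(4),r)
    q=P[reg&(P[...,2]>.09)&(abs(P[...,1]-.245)<.04)]
    print(n,'blade top',len(q),q.mean(0),cv2.minAreaRect(q[:,:2].astype(np.float32)*1000))
    reg=ok&(P[...,0]>.35)&(P[...,0]<.75)&(P[...,1]>-.3)&(P[...,1]<0.0)
    for lo,hi,nm in [(.012,.1,'all'),(.03,.038,'bed'),(.041,.053,'hous/jaw'),(.08,.1,'tab')]:
        q=P[reg&(P[...,2]>lo)&(P[...,2]<hi)]
        if len(q)<5: continue
        r=cv2.minAreaRect(q[:,:2].astype(np.float32)*1000); print(n,nm,len(q),np.median(q,0).round(4),r)
    z=P[reg][:,2]; print(np.histogram(z,bins=np.arange(0,.1,.004)))
E
```

```text
top rack 968 0.0542 ((543.249755859375, 269.2181396484375), (211.35153198242188, 41.471527099609375), 79.23029327392578)
top caddy 1320 0.0529 ((569.2484130859375, 302.27935791015625), (292.26116943359375, 108.13006591796875), 85.056396484375)
top tall 113 0.0983 ((543.1058349609375, 267.85760498046875), (165.58465576171875, 12.414223670959473), 78.3794937133789)
top blade top 66 [0.53795208 0.24393033 0.09725957] ((538.0350952148438, 244.07260131835938), (34.350772857666016, 12.395389556884766), 77.58909606933594)
top all 2754 [ 0.5659 -0.1697  0.0347] ((582.026123046875, -168.2205047607422), (287.91729736328125, 109.80192565917969), 10.573659896850586)
top bed 1089 [ 0.6276 -0.1628  0.0335] ((583.512451171875, -177.70448303222656), (274.021484375, 87.70079040527344), 9.149039268493652)
top hous/jaw 817 [ 0.4941 -0.184   0.0457] ((573.4427490234375, -182.50857543945312), (254.26715087890625, 85.64191436767578), 6.298666477203369)
top tab 81 [ 0.5675 -0.1712  0.0927] ((569.1814575195312, -170.78453063964844), (12.26961898803711, 38.98941421508789), 11.20903491973877)
(array([3560,  8
[... 1099 characters left out ...]
273.32763671875, 86.92420196533203), 9.24985408782959)
side hous/jaw 498 [ 0.4955 -0.1812  0.0448] ((518.0466918945312, -188.4989013671875), (148.9311065673828, 87.74494171142578), 6.461023807525635)
side tab 45 [ 0.5646 -0.1681  0.0905] ((565.2613525390625, -173.30859375), (11.977103233337402, 43.28215026855469), 14.49578857421875)
(array([1260,  374,  354,  116,   93,   94,  137,  442,  350,   93,  229,
        245,   65,    7,    7,    7,    4,    2,    3,    5,    3,    4,
         28,   10]), array([0.   , 0.004, 0.008, 0.012, 0.016, 0.02 , 0.024, 0.028, 0.032,
       0.036, 0.04 , 0.044, 0.048, 0.052, 0.056, 0.06 , 0.064, 0.068,
       0.072, 0.076, 0.08 , 0.084, 0.088, 0.092, 0.096]))
```

```bash
cat >> h.py <<'E'
from scipy.spatial.transform import Rotation as Ro
def plan(pos,yaw,n,grip,nrot=None):
    """rows to bring tool (z down, y_tool at yaw[rad]) to pos in n rows"""
    s=state(); q=s['tool_rot']; R0=Ro.from_quat([q[1],q[2],q[3],q[0]]); p0=np.array(s['tool_pos'])
    y=np.array([np.cos(yaw),np.sin(yaw),0]); z=np.array([0,0,-1.]); x=np.cross(y,z)
    R1=Ro.from_matrix(np.stack([x,y,z],1)); rv=(R0.inv()*R1).as_rotvec()
    rows=[]; 
    for i in range(n):
        a=R0*Ro.from_rotvec(rv*i/n); sh=a.inv().apply((np.array(pos)-p0)/n)
        rows.append([*sh.round(4),*(rv/n).round(4),grip])
    print('t',round(s['time'],2),'from',p0.round(4),'rotvec',rv.round(3),'tot',(np.array(pos)-p0).round(4))
    for k in range(0,n,8): print([[float(v) for v in r] for r in rows[k:k+8]])
def info():
    s=state();q=s['tool_rot'];R=Ro.from_quat([q[1],q[2],q[3],q[0]]).as_matrix()
    print('t',round(s['time'],2),'pos',s['tool_pos'].round(4),'yaw_y',np.degrees(np.arctan2(R[1,1],R[0,1])).round(2),'z',R[:,2].round(3),'F',s['contact_force'].round(2),'w',round(s['gripper_width'],3),'j6',s['joint_pos'][5].round(2)); return s
E
python3 -c "
from h import *
plan([.5365,.244,.2],np.radians(-11),16,.085)"
```

```text
t 1.25 from [0.2101 0.5886 0.2313] rotvec [0.   0.   1.42] tot [ 0.3264 -0.3446 -0.0313]
[[-0.0265, -0.0134, 0.002, 0.0, 0.0, 0.0888, 0.085], [-0.0275, -0.011, 0.002, 0.0, 0.0, 0.0888, 0.085], [-0.0284, -0.0085, 0.002, 0.0, 0.0, 0.0888, 0.085], [-0.0291, -0.006, 0.002, 0.0, 0.0, 0.0888, 0.085], [-0.0295, -0.0034, 0.002, 0.0, 0.0, 0.0888, 0.085], [-0.0297, -0.0008, 0.002, 0.0, 0.0, 0.0888, 0.085], [-0.0296, 0.0019, 0.002, 0.0, 0.0, 0.0888, 0.085], [-0.0293, 0.0045, 0.002, 0.0, 0.0, 0.0888, 0.085]]
[[-0.0288, 0.0071, 0.002, 0.0, 0.0, 0.0888, 0.085], [-0.0281, 0.0096, 0.002, 0.0, 0.0, 0.0888, 0.085], [-0.0271, 0.012, 0.002, 0.0, 0.0, 0.0888, 0.085], [-0.0259, 0.0144, 0.002, 0.0, 0.0, 0.0888, 0.085], [-0.0246, 0.0166, 0.002, 0.0, 0.0, 0.0888, 0.085], [-0.023, 0.0187, 0.002, 0.0, 0.0, 0.0888, 0.085], [-0.0212, 0.0207, 0.002, 0.0, 0.0, 0.0888, 0.085], [-0.0193, 0.0225, 0.002, 0.0, 0.0, 0.0888, 0.085]]
```

step_arm:
  moves:
    - [-0.0265,-0.0134,0.002,0,0,0.089,0.085]
    - [-0.0275,-0.011,0.002,0,0,0.089,0.085]
    - [-0.0284,-0.0085,0.002,0,0,0.089,0.085]
    - [-0.029,-0.006,0.002,0,0,0.089,0.085]
    - [-0.0295,-0.0034,0.002,0,0,0.089,0.085]
    - [-0.0297,-0.0008,0.002,0,0,0.089,0.085]
    - [-0.0296,0.0019,0.002,0,0,0.089,0.085]
    - [-0.0293,0.0045,0.002,0,0,0.089,0.085]

```text
time: 2.05
tool_pos: [0.3739, 0.4154, 0.2154]
tool_rot: [0.0, 0.505, 0.863, 0.0]
contact_force: [1.1, -0.9, -0.3]
gripper_width: 0.992
```

step_arm:
  moves:
    - [-0.0288,0.0071,0.002,0,0,0.089,0.085]
    - [-0.0281,0.0096,0.002,0,0,0.089,0.085]
    - [-0.0271,0.012,0.002,0,0,0.089,0.085]
    - [-0.0259,0.0144,0.002,0,0,0.089,0.085]
    - [-0.0246,0.0166,0.002,0,0,0.089,0.085]
    - [-0.023,0.0187,0.002,0,0,0.089,0.085]
    - [-0.0212,0.0207,0.002,0,0,0.089,0.085]
    - [-0.0193,0.0225,0.002,0,0,0.089,0.085]
    - [0,0,0,0,0,0,0.085]

```text
schema error: expected 1 to 8 rows
```

step_arm:
  moves:
    - [-0.0288,0.0071,0.002,0,0,0.089,0.085]
    - [-0.0281,0.0096,0.002,0,0,0.089,0.085]
    - [-0.0271,0.012,0.002,0,0,0.089,0.085]
    - [-0.0259,0.0144,0.002,0,0,0.089,0.085]
    - [-0.0246,0.0166,0.002,0,0,0.089,0.085]
    - [-0.023,0.0187,0.002,0,0,0.089,0.085]
    - [-0.0212,0.0207,0.002,0,0,0.089,0.085]
    - [-0.0193,0.0225,0.002,0,0,0.089,0.085]

```text
time: 2.85
tool_pos: [0.5366, 0.2426, 0.1994]
tool_rot: [0.0, 0.774, 0.633, 0.0]
contact_force: [0.3, -0.1, -0.3]
gripper_width: 0.994
```

step_arm:
  moves:
    - [0,0,0,0,0,0,0.085]

```text
time: 2.95
tool_pos: [0.5375, 0.2412, 0.199]
tool_rot: [0.0, 0.774, 0.633, -0.0]
contact_force: [0.0, 0.3, -0.5]
gripper_width: 0.996
```

```bash
python3 - <<'E'
from h import *
info()
p,d,K,T=snap('wrist','w1')
r=cut_out('wrist','blade_grip')
P=cloud(d,K,T)
for k in r:
    m=k['mask']&(d>0); print(k['conf'],k['point'],m.sum())
    q=P[m]; t=q[q[:,2]>np.percentile(q[:,2],95)-.004]; rr=cv2.minAreaRect(t[:,:2].astype(np.float32)*1000)
    print(np.percentile(q[:,2],[5,50,95]),t.mean(0),rr)
E
```

```text
t 2.95 pos [0.5375 0.2412 0.199 ] yaw_y -11.5 z [ 0.    -0.001 -1.   ] F [ 0.02  0.34 -0.49] w 0.996 j6 0.5
0.95 [128.1, 173.2] 786
[0.00925777 0.06221417 0.0641619 ] [0.39802398 0.2945728  0.0630938 ] ((397.2644958496094, 294.5661315917969), (35.78291320800781, 12.250775337219238), 28.389572143554688)
0.86 [187.3, 224.1] 665
[0.01004594 0.06171886 0.06409835] [0.43623915 0.23166617 0.06307418] ((435.4268493652344, 231.0631103515625), (35.16404724121094, 11.945592880249023), 61.34730911254883)
0.79 [276.4, 208.7] 624
[0.06842156 0.0978205  0.09900503] [0.53457196 0.24246277 0.09799262] ((534.029541015625, 241.44192504882812), (36.37921142578125, 11.363807678222656), 78.77518463134766)
0.51 [275.2, 260.5] 363
[0.04623427 0.08719196 0.1046134 ] [0.52486194 0.19004949 0.10361644] ((524.8114013671875, 189.6383819580078), (11.5714693069458, 11.158265113830566), 80.698486328125)
```

View pics/w1.png

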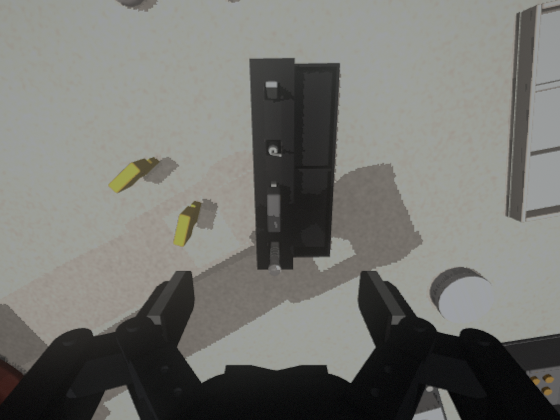

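The wrist view shows the grey blade in the rack at (274,210), between a small tool above it (274,150) and the pin vise below it (275,262). The yellow ones sit well to the left, at (128,173) and (187,224). The grip centre measures about (0.535, 0.2425), with its top at 0.098–0.099 as expected, and the other cameras agree to within 3 mm.

```bash
python3 -c "
from h import *
plan([.535,.2425,.067],np.radians(-11.2),8,.06)"
```

```text
t 3.05 from [0.5359 0.2433 0.1992] rotvec [-0.001 -0.    -0.001] tot [-0.0009 -0.0008 -0.1322]
[[-0.0001, -0.0001, 0.0165, -0.0001, -0.0, -0.0001, 0.06], [-0.0001, -0.0001, 0.0165, -0.0001, -0.0, -0.0001, 0.06], [-0.0001, -0.0001, 0.0165, -0.0001, -0.0, -0.0001, 0.06], [-0.0001, -0.0001, 0.0165, -0.0001, -0.0, -0.0001, 0.06], [-0.0001, -0.0001, 0.0165, -0.0001, -0.0, -0.0001, 0.06], [-0.0001, -0.0001, 0.0165, -0.0001, -0.0, -0.0001, 0.06], [-0.0001, -0.0001, 0.0165, -0.0001, -0.0, -0.0001, 0.06], [-0.0001, -0.0001, 0.0165, -0.0001, -0.0, -0.0001, 0.06]]
```

```bash
python3 - <<'E'
from h import *
info()
p,d,K,T=snap('wrist','w2')
r=cut_out('wrist','blade_grip')
P=cloud(d,K,T)
for k in r:
    m=k['mask']&(d>0)
    q=P[m]; t=q[q[:,2]>np.percentile(q[:,2],95)-.004]; rr=cv2.minAreaRect(t[:,:2].astype(np.float32)*1000)
    print(k['conf'],np.percentile(q[:,2],[5,50,95]),t.mean(0),rr)
info()
E
```

```text
t 3.05 pos [0.5359 0.2433 0.1992] yaw_y -11.25 z [-0.001  0.    -1.   ] F [-0.63  0.25 -0.39] w 0.997 j6 0.5
0.96 [0.00763293 0.06205623 0.06404984] [0.43583149 0.23133349 0.06300178] ((435.3074645996094, 231.10523986816406), (35.88716125488281, 12.073365211486816), 61.214080810546875)
0.86 [0.06792271 0.09767062 0.09896496] [0.53472845 0.24249466 0.09783729] ((534.4791870117188, 241.8687286376953), (35.493892669677734, 11.760477066040039), 79.21456146240234)
0.7 [0.01025228 0.06225551 0.06424323] [0.39790235 0.29449639 0.06316276] ((397.0223388671875, 294.3105163574219), (36.14303207397461, 12.163442611694336), 27.546262741088867)
t 3.15 pos [0.5353 0.2441 0.1994] yaw_y -11.16 z [-0.  0. -1.] F [0.74 0.25 0.59] w 0.994 j6 0.5
```

step_arm:
  moves:
    - [-0.002,0,0.017,0,0,0,0.06]
    - [0,0,0.02,0,0,0,0.06]
    - [0,0,0.025,0,0,0,0.06]
    - [0,0,0.025,0,0,0,0.06]
    - [0,0,0.02,0,0,0,0.06]
    - [0,0,0.015,0,0,0,0.06]
    - [0,0,0.01,0,0,0,0.06]
    - [0,0,0,0,0,0,0.06]

```text
time: 3.95
tool_pos: [0.534, 0.2415, 0.0654]
tool_rot: [-0.001, 0.773, 0.635, -0.001]
contact_force: [-0.6, -0.1, 0.7]
gripper_width: 0.703
```

```bash
python3 - <<'E'
from h import *
info()
p,d,K,T=snap('wrist','w3')
info()
E
```

```text
t 3.95 pos [0.534  0.2415 0.0654] yaw_y -11.2 z [-0.003 -0.001 -1.   ] F [-0.6  -0.14  0.7 ] w 0.703 j6 0.49
t 4.0 pos [0.535  0.2417 0.0668] yaw_y -11.2 z [-0.001 -0.    -1.   ] F [-0.49  0.95  0.82] w 0.704 j6 0.49
```

View pics/w3.png

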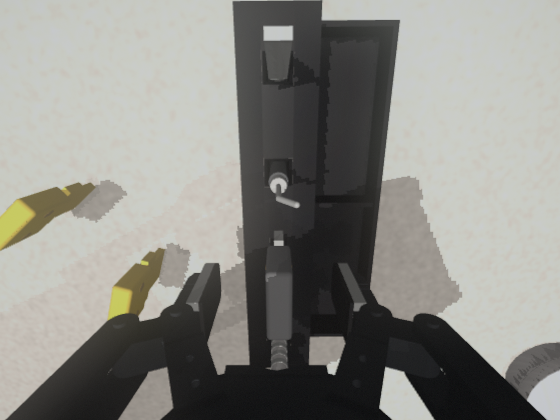

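The blade grip sits at (280,290), centred between the open fingers and clear of its neighbours. Closing now.

step_arm:
  moves:
    - [0,0,0,0,0,0,0.0]
    - [0,0,0,0,0,0,0.0]
    - [0,0,0,0,0,0,0.0]
    - [0,0,0,0,0,0,0.0]
    - [0,0,0,0,0,0,0.0]
    - [0,0,0,0,0,0,0.0]

```text
time: 4.6
tool_pos: [0.5362, 0.2418, 0.0684]
tool_rot: [0.0, 0.773, 0.635, 0.001]
contact_force: [-0.2, -0.2, 5.0]
gripper_width: 0.133
```

step_arm:
  moves:
    - [0,0,-0.01,0,0,0,0.0]
    - [0,0,-0.02,0,0,0,0.0]
    - [0,0,-0.03,0,0,0,0.0]
    - [0,0,-0.03,0,0,0,0.0]
    - [0,0,-0.03,0,0,0,0.0]
    - [0,0,-0.02,0,0,0,0.0]
    - [0,0,0,0,0,0,0.0]

```text
time: 5.3
tool_pos: [0.5371, 0.2422, 0.2114]
tool_rot: [0.001, 0.773, 0.635, 0.003]
contact_force: [-0.1, 0.1, -0.7]
gripper_width: 0.128
```

```bash
python3 - <<'E'
from h import *
p,d,K,T=snap('wrist','w4')
info()
plan([.660+.0,-.155,.207],np.radians(10.5),12,0)
E
```

```text
t 5.35 pos [0.536  0.2418 0.2088] yaw_y -11.23 z [ 0.003  0.001 -1.   ] F [-0.4  -0.34 -1.92] w 0.132 j6 0.49
t 5.35 from [0.536  0.2418 0.2088] rotvec [ 0.003 -0.001 -0.379] tot [ 0.124  -0.3968 -0.0018]
[[-0.0304, 0.0166, 0.0001, 0.0002, -0.0001, -0.0316, 0.0], [-0.0309, 0.0156, 0.0001, 0.0002, -0.0001, -0.0316, 0.0], [-0.0314, 0.0146, 0.0001, 0.0002, -0.0001, -0.0316, 0.0], [-0.0319, 0.0136, 0.0001, 0.0002, -0.0001, -0.0316, 0.0], [-0.0323, 0.0126, 0.0001, 0.0002, -0.0001, -0.0316, 0.0], [-0.0327, 0.0116, 0.0001, 0.0002, -0.0001, -0.0316, 0.0], [-0.033, 0.0105, 0.0001, 0.0002, -0.0001, -0.0316, 0.0], [-0.0333, 0.0095, 0.0001, 0.0002, -0.0001, -0.0316, 0.0]]
[[-0.0336, 0.0084, 0.0001, 0.0002, -0.0001, -0.0316, 0.0], [-0.0339, 0.0074, 0.0001, 0.0002, -0.0001, -0.0316, 0.0], [-0.0341, 0.0063, 0.0001, 0.0002, -0.0001, -0.0316, 0.0], [-0.0342, 0.0052, 0.0001, 0.0002, -0.0001, -0.0316, 0.0]]
```

View pics/w4.png

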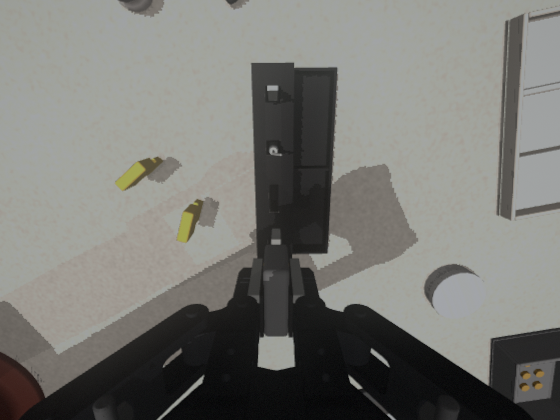

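The grip held: the blade is between the pads at (277,290), and its rack slot at (275,197) is empty. Moving over the clamp.

step_arm:
  moves:
    - [-0.0304,0.0166,0,0,0,-0.0316,0.0]
    - [-0.0309,0.0156,0,0,0,-0.0316,0.0]
    - [-0.0314,0.0146,0,0,0,-0.0316,0.0]
    - [-0.0319,0.0136,0,0,0,-0.0316,0.0]
    - [-0.0323,0.0126,0,0,0,-0.0316,0.0]
    - [-0.0327,0.0116,0,0,0,-0.0316,0.0]
    - [-0.033,0.0105,0,0,0,-0.0316,0.0]
    - [-0.0333,0.0095,0,0,0,-0.0316,0.0]

```text
time: 6.15
tool_pos: [0.6169, -0.0241, 0.2043]
tool_rot: [-0.002, 0.686, 0.727, -0.001]
contact_force: [0.4, 0.3, -1.3]
gripper_width: 0.13
```

step_arm:
  moves:
    - [-0.0336,0.0084,0,0,0,-0.0316,0.0]
    - [-0.0339,0.0074,0,0,0,-0.0316,0.0]
    - [-0.0341,0.0063,0,0,0,-0.0316,0.0]
    - [-0.0342,0.0052,0,0,0,-0.0316,0.0]
    - [0,0,0,0,0,0,0.0]
    - [0,0,0,0,0,0,0.0]
    - [0,0,0,0,0,0,0.0]

```text
time: 6.85
tool_pos: [0.6584, -0.1542, 0.2055]
tool_rot: [-0.001, 0.639, 0.769, -0.0]
contact_force: [-0.2, 0.3, -0.5]
gripper_width: 0.128
```

```bash
python3 - <<'E'
from h import *
info()
p,d,K,T=snap('wrist','w5')
info()
E
```

```text
t 6.85 pos [ 0.6584 -0.1542  0.2055] yaw_y 10.52 z [-0.003  0.001 -1.   ] F [-0.15  0.29 -0.5 ] w 0.128 j6 -0.52
t 6.9 pos [ 0.6587 -0.154   0.2061] yaw_y 10.55 z [-0.002  0.001 -1.   ] F [ 0.29  0.7  -0.54] w 0.129 j6 -0.52
```

View pics/w5.png

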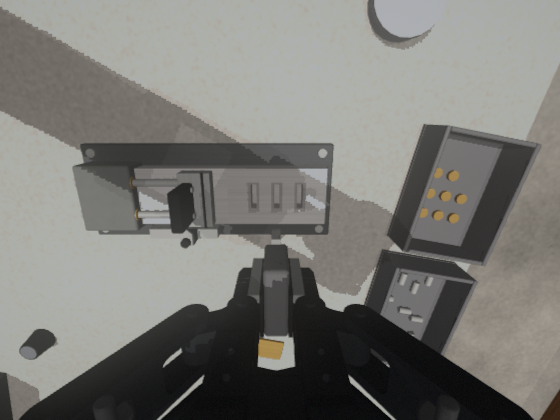

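The wrist view shows the three slots at columns 254, 277 and 300, row 195. The held blade is at (277,290), the jaw tab at (181,208) and the index at (187,240). I'll zoom and measure the slot relative to the held blade.

```bash
python3 - <<'E'
from h import *
p,d,K,T=load('w5')
im=cv2.imread('pics/w5.png')
cv2.imwrite('pics/z1.png',cv2.resize(im[150:240,220:345],None,fx=6,fy=6,interpolation=cv2.INTER_CUBIC))
cv2.imwrite('pics/z2.png',cv2.resize(im[225:345,230:325],None,fx=5,fy=5,interpolation=cv2.INTER_CUBIC))
cv2.imwrite('pics/z3.png',cv2.resize(im[155:260,120:230],None,fx=5,fy=5,interpolation=cv2.INTER_CUBIC))
g=cv2.cvtColor(im,cv2.COLOR_BGR2GRAY)
print(g[195,245:310].tolist()); 
for c in (254,277,300): print(c,g[175:215,c].tolist())
E
```

```text
[122, 122, 119, 107, 101, 98, 77, 100, 118, 123, 122, 113, 103, 102, 118, 123, 123, 123, 123, 123, 124, 124, 124, 125, 124, 124, 109, 102, 98, 116, 122, 123, 123, 123, 108, 102, 102, 115, 123, 125, 125, 124, 124, 124, 124, 124, 124, 125, 125, 113, 105, 108, 121, 124, 125, 124, 91, 84, 99, 103, 111, 134, 141, 167, 174]
254 [125, 122, 122, 124, 125, 124, 124, 116, 106, 113, 123, 122, 123, 124, 123, 124, 125, 123, 122, 123, 123, 122, 122, 121, 122, 120, 121, 116, 96, 79, 79, 80, 82, 98, 109, 106, 108, 111, 121, 123]
277 [125, 122, 123, 125, 127, 126, 125, 118, 107, 114, 124, 122, 124, 125, 126, 124, 126, 125, 124, 125, 123, 122, 122, 123, 123, 122, 122, 118, 96, 80, 79, 78, 83, 97, 109, 107, 112, 120, 122, 123]
300 [134, 124, 125, 127, 128, 127, 125, 120, 108, 115, 124, 123, 125, 127, 127, 127, 128, 125, 127, 125, 124, 125, 124, 124, 123, 115, 115, 111, 99, 80, 80, 80, 84, 103, 121, 132, 134, 137, 135, 136]
```

View pics/z1.png

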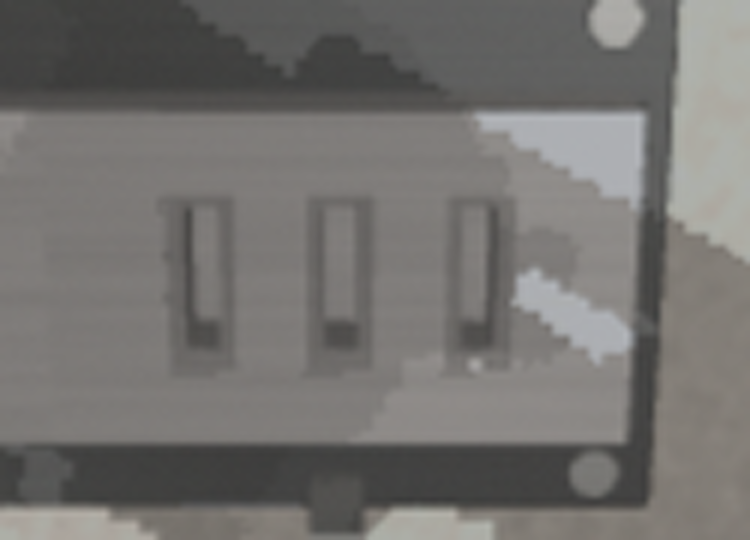

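View pics/z2.png

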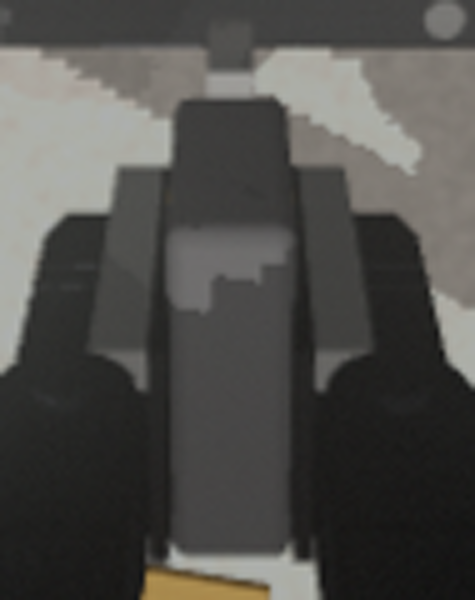

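View pics/z3.png

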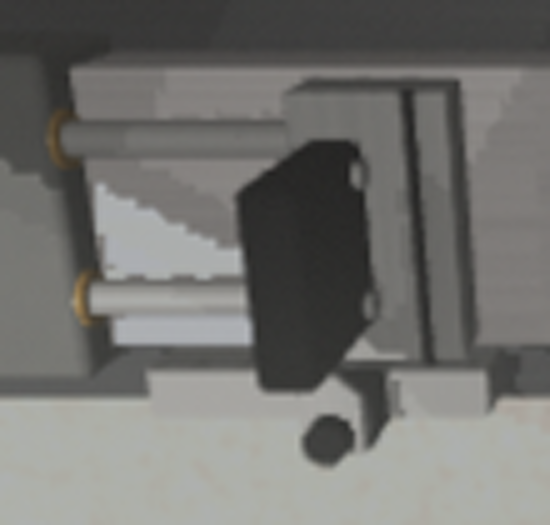

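```bash
python3 - <<'E'
from h import *
p,d,K,T=load('w5'); P=cloud(d,K,T)
# tool pose at grab
tp=np.array([.6584,-.1542,.2055]); yaw=np.radians(10.53)
y=np.array([np.cos(yaw),np.sin(yaw),0]);x=np.cross(y,[0,0,-1.])
tf=lambda X:(round(float((X-tp)@x)*1000,1),round(float((X-tp)@y)*1000,1),round(float(X[2]-tp[2])*1000,1))
f=lambda zx,zy:(220+(zx+.5)/6-.5,150+(zy+.5)/6-.5)
for nm,c in {'s1':[(168,198),(233,198),(170,375),(235,375)],'s2':[(308,198),(372,198),(308,374),(372,374)],'s3':[(447,198),(514,198),(447,370),(514,370)]}.items():
    q=np.array([rayz(*f(*k),.034,K,T) for k in c]); print(nm,[tf(k) for k in q],'ctr',q.mean(0).round(4),tf(q.mean(0)))
print('depth bed',P[195,290],P[195,265])
g=lambda zx,zy:(int(230+zx/5),int(225+zy/5))
# blade top pts
reg=np.zeros(d.shape,bool); reg[265:340,255:298]=1
q=P[reg&(d>0)]; L=np.array([tf(k) for k in q]); 
top=L[(abs(L[:,1])<12)&(L[:,2]>20)]
print('z hist',np.histogram(top[:,2],bins=np.arange(20,60,2)))
t=top[(top[:,2]>np.percentile(top[:,2],90)-2.5)]
print('blade top in tool: x',np.percentile(t[:,0],[1,99]),'y',np.percentile(t[:,1],[1,99]),'z',np.median(t[:,2]))
# plane fit tilt
A=np.c_[t[:,:2],np.ones(len(t))]; print(np.linalg.lstsq(A,t[:,2],rcond=None)[0])
for z2 in [(165,232),(295,232),(172,552),(290,552)]:
    u=230+z2[0]/5;v=225+z2[1]/5; print(tf(rayz(u,v,tp[2]+np.median(t[:,2])/1000,K,T)))
E
```

```text
s1 [(12.7, -32.5, -171.5), (12.7, -20.6, -171.5), (-21.4, -33.2, -171.5), (-21.4, -20.9, -171.5)] ctr [ 0.6328 -0.1634  0.034 ] (-4.4, -26.8, -171.5)
s2 [(12.7, -6.9, -171.5), (12.7, 4.8, -171.5), (-21.1, -7.1, -171.5), (-21.1, 5.0, -171.5)] ctr [ 0.6581 -0.1585  0.034 ] (-4.2, -1.0, -171.5)
s3 [(12.8, 18.5, -171.5), (12.8, 30.8, -171.5), (-20.3, 19.2, -171.5), (-20.3, 31.9, -171.5)] ctr [ 0.6837 -0.1533  0.034 ] (-3.7, 25.1, -171.5)
depth bed [ 0.67272842 -0.15305508  0.03323225] [ 0.64531847 -0.15829125  0.03293736]
z hist (array([  42,   49,   91,  107, 1234,  505,   64,  167,  325,   29,   22,
         52,   94,   53,   34,   11,   11,   24,   10]), array([20, 22, 24, 26, 28, 30, 32, 34, 36, 38, 40, 42, 44, 46, 48, 50, 52,
       54, 56, 58]))
blade top in tool: x [-5.356 11.7  ] y [-9.2  7.5] z 45.7
[ 0.34448828  0.05126816 45.46396716]
(26.3, -5.7, 45.7)
(26.3, 4.0, 45.7)
(-3.1, -5.5, 45.7)
(-3.0, 4.1, 45.7)
```

```bash
python3 - <<'E'
from h import *
p,d,K,T=load('w5'); P=cloud(d,K,T)
tp=np.array([.6584,-.1542,.2055]); yaw=np.radians(10.53)
y=np.array([np.cos(yaw),np.sin(yaw),0]);x=np.cross(y,[0,0,-1.])
L=np.stack([(P-tp)@x,(P-tp)@y,P[...,2]-tp[2]],-1)*1000
for v in range(238,345,4): print(v,[tuple(L[v,u].round(1)) for u in (268,277,285)])
t=L[(L[...,2]>28)&(L[...,2]<34)&(abs(L[...,0])<30)&(abs(L[...,1])<8)&(d>0)]
print(len(t),np.percentile(t,[1,5,50,95,99],axis=0).round(1)); A=np.c_[t[:,:2],np.ones(len(t))]; print(np.linalg.lstsq(A,t[:,2],rcond=None)[0])
for z2 in [(165,232),(295,232),(172,552),(290,552)]:
    r=rayz(230+z2[0]/5,225+z2[1]/5,tp[2]+.0305,K,T)-tp; print((r@x*1000).round(1),(r@y*1000).round(1))
E
```

```text
238 [(np.float64(-68.0), np.float64(-11.7), np.float64(-205.9)), (np.float64(19.6), np.float64(-0.4), np.float64(-1.5)), (np.float64(-68.5), np.float64(10.4), np.float64(-207.3))]
242 [(np.float64(-73.7), np.float64(-11.7), np.float64(-206.0)), (np.float64(17.6), np.float64(-0.4), np.float64(-0.9)), (np.float64(-73.6), np.float64(10.4), np.float64(-205.9))]
246 [(np.float64(17.3), np.float64(-5.1), np.float64(3.7)), (np.float64(17.3), np.float64(-0.4), np.float64(3.6)), (np.float64(17.4), np.float64(3.8), np.float64(3.8))]
250 [(np.float64(17.3), np.float64(-4.9), np.float64(8.5)), (np.float64(17.6), np.float64(-0.4), np.float64(9.0)), (np.float64(17.2), np.float64(3.7), np.float64(8.1))]
254 [(np.float64(17.3), np.float64(-4.8), np.float64(13.0)), (np.float64(17.3), np.float64(-0.4), np.float64(13.0)), (np.float64(17.3), np.float64(3.5), np.float64(12.8))]
258 [(np.float64(17.4), np.float64(-4.7), np.float64(17.4)), (np.float64(17.5), np.float64(-0.4), np.float64(17.6)), (np.float64(16.7), np.float64(3.5), np.float64(16.0))]
262 [(np.float64(17.6), np.float64(-4.6), np.float64(21.8)
[... 3075 characters left out ...]
 np.float64(30.4)), (np.float64(-16.7), np.float64(-0.3), np.float64(29.1)), (np.float64(-17.7), np.float64(3.5), np.float64(28.0))]
338 [(np.float64(-228.6), np.float64(-12.9), np.float64(-206.9)), (np.float64(-227.6), np.float64(0.4), np.float64(-205.9)), (np.float64(-228.9), np.float64(12.3), np.float64(-207.4))]
342 [(np.float64(-230.8), np.float64(-12.7), np.float64(-201.3)), (np.float64(-231.5), np.float64(0.4), np.float64(-202.2)), (np.float64(-234.8), np.float64(12.3), np.float64(-205.9))]
1748 [[-17.6  -6.7  28.2]
 [-15.4  -6.3  28.6]
 [  2.3  -0.8  29.6]
 [ 16.2   4.5  31. ]
 [ 17.3   7.   33.1]]
[3.50014453e-03 1.28250991e-02 2.97221284e+01]
17.6 -6.5
17.7 4.8
-16.4 -6.2
-16.3 4.9
```

step_arm:
  moves:
    - [-0.0045,0,0.01,0,0,0,0.0]
    - [0,0,0.025,0,0,0,0.0]
    - [0,0,0.03,0,0,0,0.0]
    - [0,0,0.025,0,0,0,0.0]
    - [0,0,0.02,0,0,0,0.0]
    - [0,0,0.01,0,0,0,0.0]
    - [0,0,0,0,0,0,0.0]
    - [0,0,0,0,0,0,0.0]

```text
time: 7.7
tool_pos: [0.6606, -0.1596, 0.0881]
tool_rot: [0.001, 0.639, 0.769, 0.0]
contact_force: [0.1, 1.2, -0.7]
gripper_width: 0.128
```

```bash
python3 - <<'E'
from h import *
info()
p,d,K,T=snap('wrist','w6')
info()
im=cv2.imread('pics/w6.png')
cv2.imwrite('pics/z4.png',cv2.resize(im[160:300,210:350],None,fx=4,fy=4,interpolation=cv2.INTER_CUBIC))
E
```

```text
t 7.7 pos [ 0.6606 -0.1596  0.0881] yaw_y 10.52 z [ 0.001 -0.    -1.   ] F [ 0.15  1.15 -0.72] w 0.128 j6 -0.53
t 7.75 pos [ 0.6611 -0.1599  0.0889] yaw_y 10.51 z [ 0.002 -0.001 -1.   ] F [-0.03  0.27  0.38] w 0.129 j6 -0.53
```

View pics/w6.png

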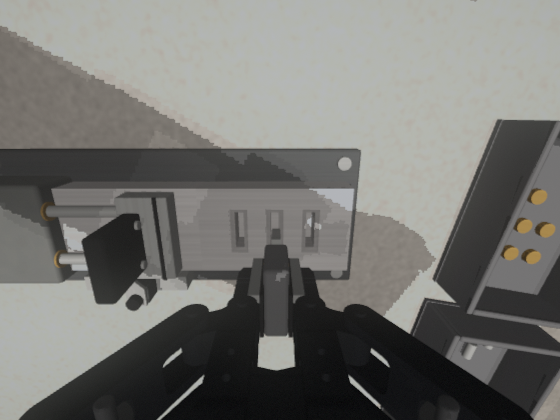

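View pics/z4.png

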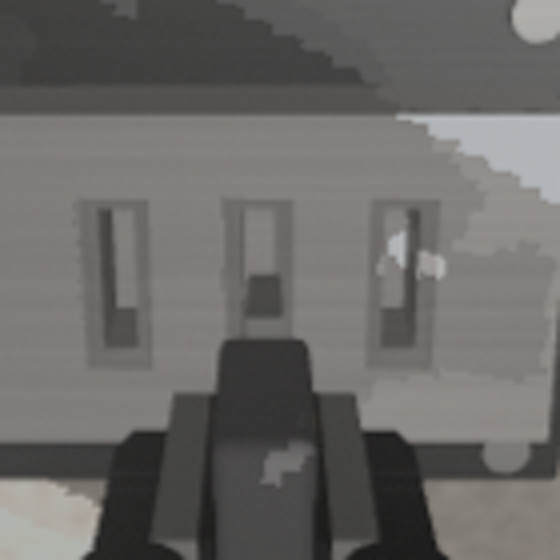

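```bash
python3 - <<'E'
from h import *
p,d,K,T=load('w6'); P=cloud(d,K,T)
tp=np.array([.6606,-.1596,.0881]); yaw=np.radians(10.52)
y=np.array([np.cos(yaw),np.sin(yaw),0]);x=np.cross(y,[0,0,-1.])
tf=lambda X:tuple((np.array([(X-tp)@x,(X-tp)@y,X[2]-tp[2]])*1000).round(1))
f=lambda zx,zy:(210+(zx+.5)/4-.5,160+(zy+.5)/4-.5)
for nm,c in {'s1':[(82,200),(148,200),(90,367),(152,367)],'s2':[(224,200),(293,200)],'s3':[(371,200),(439,200),(367,366),(433,366)]}.items():
    q=np.array([rayz(*f(*k),.034,K,T) for k in c]); print(nm,[tf(k) for k in q],'ctr',tf(q.mean(0)))
for zx,zy in [(248,280),(264,280),(280,280),(248,300),(264,300),(280,300),(264,314),(264,330),(230,500),(300,500),(264,400)]:
    u,v=f(zx,zy); print((zx,zy),tf(P[round(v),round(u)]))
for (a,b,v,z) in [(216,312,445,.0305),(246,282,300,-.006)]:
    print(tf(rayz(*f(a,v),tp[2]+z,K,T)),tf(rayz(*f(b,v),tp[2]+z,K,T)))
info()
E
```

```text
s1 [(np.float64(18.7), np.float64(-33.4), np.float64(-54.1)), (np.float64(18.7), np.float64(-21.7), np.float64(-54.1)), (np.float64(-13.9), np.float64(-33.5), np.float64(-54.1)), (np.float64(-13.9), np.float64(-22.0), np.float64(-54.1))] ctr (np.float64(2.4), np.float64(-27.6), np.float64(-54.1))
s2 [(np.float64(18.7), np.float64(-8.3), np.float64(-54.1)), (np.float64(18.7), np.float64(4.0), np.float64(-54.1))] ctr (np.float64(18.7), np.float64(-2.2), np.float64(-54.1))
s3 [(np.float64(18.7), np.float64(17.7), np.float64(-54.1)), (np.float64(18.8), np.float64(29.8), np.float64(-54.1)), (np.float64(-13.6), np.float64(18.0), np.float64(-54.1)), (np.float64(-13.6), np.float64(30.3), np.float64(-54.1))] ctr (np.float64(2.6), np.float64(23.9), np.float64(-54.1))
(248, 280) (np.float64(19.2), np.float64(-3.3), np.float64(-14.2))
(264, 280) (np.float64(19.3), np.float64(-0.9), np.float64(-13.8))
(280, 280) (np.float64(2.4), np.float64(2.0), np.float64(-56.2))
(248, 300) (np.float64(19.6), np.float64(-3.2), np.float64(-5.6))
(264, 300) (np.float64(19.4), np.float64(-1.0), np.float64(-6.1))
(280, 300) (np.float64(-1.7), np.float64(2.1), np.float64(-56.6))
(264, 314) (np.float64(19.2), np.float64(-1.0), np.float64(-2.6))
(264, 330) (np.float64(17.7), np.float64(-1.0), np.float64(-0.6))
(230, 500) (np.float64(10.3), np.float64(-5.0), np.float64(29.4))
(300, 500) (np.float64(10.7), np.float64(3.0), np.float64(30.1))
(264, 400) (np.float64(17.2), np.float64(-1.0), np.float64(18.9))
(np.float64(18.0), np.float64(-6.3), np.float64(30.5)) (np.float64(18.0), np.float64(4.0), np.float64(30.5))
(np.float64(19.7), np.float64(-3.6), np.float64(-6.0)) (np.float64(19.7), np.float64(1.3), np.float64(-6.0))
t 7.75 pos [ 0.6611 -0.1599  0.0889] yaw_y 10.51 z [ 0.002 -0.001 -1.   ] F [-0.03  0.27  0.38] w 0.129 j6 -0.53
```

step_arm:
  moves:
    - [0.0025,-0.001,0.003,0,0,0,0.0]
    - [0,0,0.003,0,0,0,0.0]
    - [0,0,0,0,0,0,0.0]
    - [0,0,0,0,0,0,0.0]
    - [0,0,0,0,0,0,0.0]

```text
time: 8.25
tool_pos: [0.6588, -0.1575, 0.0814]
tool_rot: [0.0, 0.639, 0.769, 0.0]
contact_force: [-0.4, 0.9, -1.2]
gripper_width: 0.128
```

```bash
python3 - <<'E'
from h import *
info()
p,d,K,T=snap('wrist','w7')
info()
im=cv2.imread('pics/w7.png')
cv2.imwrite('pics/z5.png',cv2.resize(im[170:290,220:340],None,fx=5,fy=5,interpolation=cv2.INTER_CUBIC))
p,d,K,T=snap('side','s7')
im=cv2.imread('pics/s7.png')
cv2.imwrite('pics/z6.png',cv2.resize(im[120:210,220:350],None,fx=5,fy=5,interpolation=cv2.INTER_CUBIC))
info()
E
```

```text
t 8.25 pos [ 0.6588 -0.1575  0.0814] yaw_y 10.49 z [ 0. -0. -1.] F [-0.38  0.93 -1.2 ] w 0.128 j6 -0.53
t 8.3 pos [ 0.6588 -0.1575  0.0815] yaw_y 10.49 z [ 0. -0. -1.] F [ 0.73 -0.26 -0.04] w 0.123 j6 -0.53
t 8.35 pos [ 0.6588 -0.1575  0.0814] yaw_y 10.5 z [ 0. -0. -1.] F [ 0.26 -0.28 -0.3 ] w 0.128 j6 -0.53
```

View pics/z5.png

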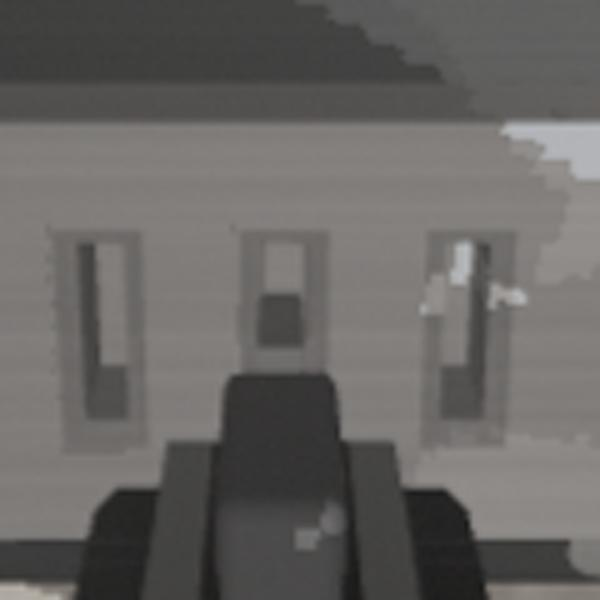

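View pics/z6.png

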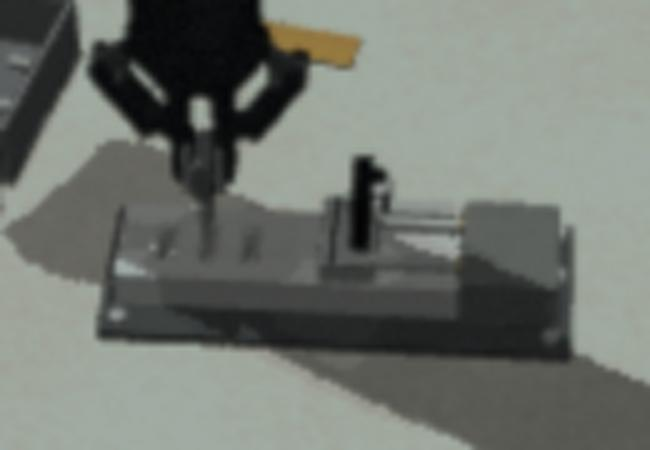

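```bash
python3 - <<'E'
from h import *
p,d,K,T=load('w7'); P=cloud(d,K,T)
tp=np.array([.6588,-.1575,.0814]); yaw=np.radians(10.5)
y=np.array([np.cos(yaw),np.sin(yaw),0]);x=np.cross(y,[0,0,-1.])
tf=lambda X:tuple((np.array([(X-tp)@x,(X-tp)@y,X[2]-tp[2]])*1000).round(1).tolist())
f=lambda zx,zy:(220+(zx+.5)/5-.5,170+(zy+.5)/5-.5)
for nm,c in {'s1':[(54,231),(142,231),(64,450),(148,450)],'s2':[(241,231),(328,231)],'s3':[(428,231),(517,231),(421,446),(505,446)]}.items():
    q=np.array([rayz(*f(*k),.034,K,T) for k in c]); print(nm,[tf(k) for k in q],'ctr',tf(q.mean(0)))
for (a,b,v,z) in [(258,302,325,-.006),(258,302,340,-.001),(258,302,300,-.012),(216,346,500,.0305)]:
    print(tf(rayz(*f(a,v),tp[2]+z,K,T)),tf(rayz(*f(b,v),tp[2]+z,K,T)))
for zx,zy in [(280,300),(280,320),(280,335),(280,400),(280,450),(280,480)]:
    u,v=f(zx,zy); print((zx,zy),tf(P[round(v),round(u)]))
E
```

```text
s1 [(16.4, -32.4, -47.4), (16.4, -20.3, -47.4), (-17.2, -32.6, -47.4), (-17.2, -20.4, -47.4)] ctr (-0.4, -26.4, -47.4)
s2 [(16.4, -6.6, -47.4), (16.5, 5.4, -47.4)] ctr (16.4, -0.6, -47.4)
s3 [(16.5, 19.1, -47.4), (16.5, 31.4, -47.4), (-16.5, 19.2, -47.4), (-16.5, 31.4, -47.4)] ctr (0.0, 25.3, -47.4)
(19.7, -3.6, -6.0) (19.7, 1.2, -6.0)
(20.1, -3.5, -1.0) (20.1, 1.1, -1.0)
(20.3, -3.7, -12.0) (20.3, 1.3, -12.0)
(18.6, -6.7, 30.5) (18.6, 4.5, 30.5)
(280, 300) (19.5, -1.0, -13.3)
(280, 320) (19.0, -1.0, -8.6)
(280, 335) (19.6, -1.0, -3.0)
(280, 400) (17.3, -1.0, 8.4)
(280, 450) (17.8, -1.0, 20.1)
(280, 480) (17.9, -1.0, 26.1)
```

Slot and blade centres agree to 0.6 mm. Lowering in stages.

step_arm:
  moves:
    - [0,0.0005,0.004,0,0,0,0.0]
    - [0,0,0.006,0,0,0,0.0]
    - [0,0,0.005,0,0,0,0.0]
    - [0,0,0.004,0,0,0,0.0]
    - [0,0,0,0,0,0,0.0]

```text
time: 8.85
tool_pos: [0.6586, -0.1571, 0.061]
tool_rot: [-0.001, 0.639, 0.769, -0.0]
contact_force: [-0.0, 0.4, -0.2]
gripper_width: 0.133
```

step_arm:
  moves:
    - [0,0,0.004,0,0,0,0.0]
    - [0,0,0.004,0,0,0,0.0]
    - [0,0,0.003,0,0,0,0.0]
    - [0,0,0.002,0,0,0,0.0]
    - [0,0,0,0,0,0,0.0]
    - [0,0,0,0,0,0,0.0]

```text
time: 9.45
tool_pos: [0.6592, -0.1573, 0.0494]
tool_rot: [0.0, 0.639, 0.769, 0.0]
contact_force: [0.7, -0.3, -1.1]
gripper_width: 0.129
```

```bash
python3 - <<'E'
from h import *
info()
p,d,K,T=snap('wrist','w8')
info()
im=cv2.imread('pics/w8.png')
cv2.imwrite('pics/z5.png',cv2.resize(im[170:350,200:360],None,fx=4,fy=4,interpolation=cv2.INTER_CUBIC))
E
```

```text
t 9.45 pos [ 0.6592 -0.1573  0.0494] yaw_y 10.5 z [ 0. -0. -1.] F [ 0.74 -0.28 -1.1 ] w 0.129 j6 -0.53
t 9.5 pos [ 0.6593 -0.1574  0.0495] yaw_y 10.5 z [ 0. -0. -1.] F [ 0.48 -0.87 -0.85] w 0.128 j6 -0.53
```

View pics/z5.png

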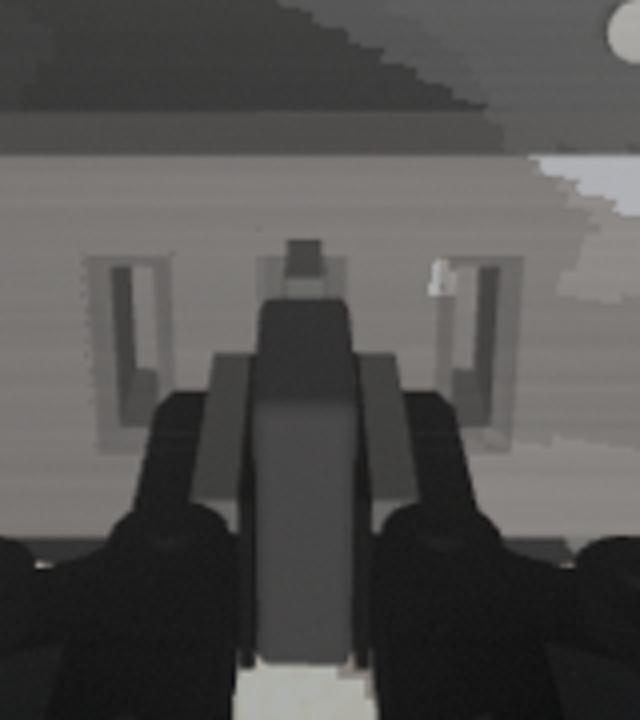

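The tongue is in the middle slot with no lateral force, and the shoulders are about 2 mm above the bed. Seating it.

step_arm:
  moves:
    - [0,0,0.001,0,0,0,0.0]
    - [0,0,0.001,0,0,0,0.0]
    - [0,0,0.0005,0,0,0,0.0]
    - [0,0,0,0,0,0,0.0]

```text
time: 9.9
tool_pos: [0.6594, -0.1574, 0.0474]
tool_rot: [0.0, 0.639, 0.769, 0.0]
contact_force: [0.1, 0.2, 2.1]
gripper_width: 0.129
```

step_arm:
  moves:
    - [0,0,0.0005,0,0,0,0.0]
    - [0,0,0.0005,0,0,0,0.0]
    - [0,0,0,0,0,0,0.0]

```text
time: 10.2
tool_pos: [0.6595, -0.1574, 0.0474]
tool_rot: [0.0, 0.639, 0.769, -0.0]
contact_force: [-4.4, 0.7, 7.2]
gripper_width: 0.131
```

Seated: z stopped at 0.0474 (0.0475 expected) with the force rising. Releasing and retreating upward.

step_arm:
  moves:
    - [0,0,-0.001,0,0,0,0.0]
    - [0,0,0,0,0,0,0.045]
    - [0,0,0,0,0,0,0.045]
    - [0,0,0,0,0,0,0.045]
    - [0,0,0,0,0,0,0.045]

```text
time: 10.7
tool_pos: [0.6591, -0.1573, 0.0465]
tool_rot: [-0.0, 0.639, 0.769, -0.0]
contact_force: [-0.1, -0.7, -0.2]
gripper_width: 0.526
```

step_arm:
  moves:
    - [0,0,-0.01,0,0,0,0.045]
    - [0,0,-0.02,0,0,0,0.045]
    - [0,0,-0.03,0,0,0,0.045]
    - [0,0,-0.03,0,0,0,0.045]
    - [0,0,-0.03,0,0,0,0.045]
    - [0,0,-0.02,0,0,0,0.045]
    - [0,0,0,0,0,0,0.045]

```text
time: 11.4
tool_pos: [0.6616, -0.1582, 0.1925]
tool_rot: [0.004, 0.639, 0.769, 0.002]
contact_force: [1.2, -0.9, -0.1]
gripper_width: 0.526
```

```bash
python3 - <<'E'
from h import *
info()
p,d,K,T=snap('wrist','w9')
info()
s=snap('top','t9')
im=cv2.imread('pics/w9.png')
cv2.imwrite('pics/z5.png',cv2.resize(im[150:270,100:330],None,fx=3.4,fy=3.4,interpolation=cv2.INTER_CUBIC))
cv2.imwrite('pics/z6.png',cv2.resize(cv2.imread('pics/t9.png')[145:265,290:400],None,fx=5,fy=5,interpolation=cv2.INTER_CUBIC))
E
```

```text
t 11.4 pos [ 0.6616 -0.1582  0.1925] yaw_y 10.5 z [ 0.008 -0.003 -1.   ] F [ 1.2  -0.95 -0.06] w 0.526 j6 -0.53
t 11.45 pos [ 0.6604 -0.1577  0.1896] yaw_y 10.5 z [ 0.004 -0.002 -1.   ] F [-0.13  0.13 -1.53] w 0.529 j6 -0.53
```

View pics/w9.png

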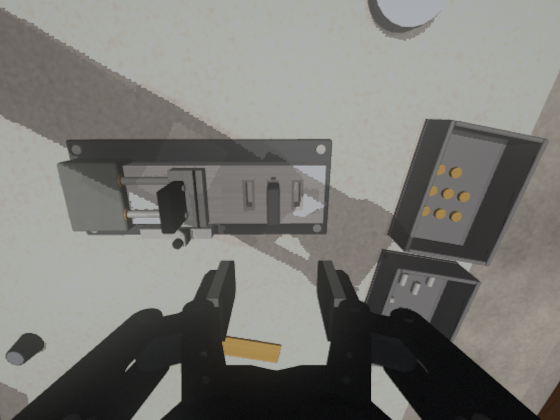

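View pics/z6.png

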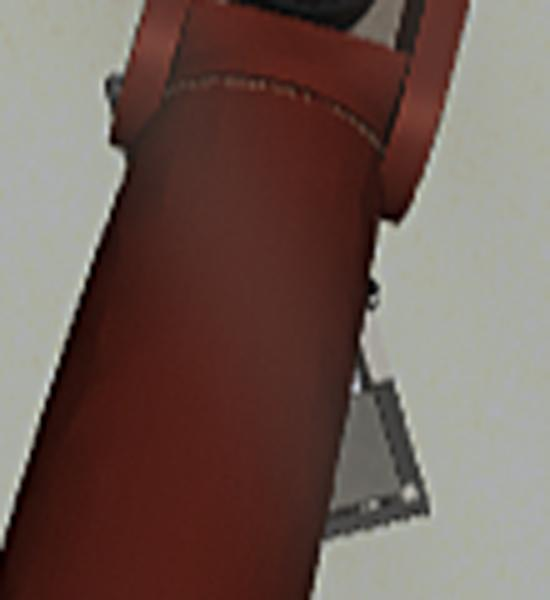

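The blade stands in the middle slot at (273,200), released, and the top camera is blocked by the arm. Now I'll move the wrist camera over the index to measure it.

```bash
python3 - <<'E'
from h import *
p,d,K,T=load('w9'); P=cloud(d,K,T)
m=(abs(P[...,0]-.658)<.03)&(abs(P[...,1]+.158)<.03)&(P[...,2]>.07)&(d>0)
q=P[m]; print(len(q),q.mean(0),np.percentile(q[:,2],[50,95]),cv2.minAreaRect(q[:,:2].astype(np.float32)*1000))
info(); plan([.578,-.300,.16],np.radians(10.5),6,.06)
E
```

```text
18056 [ 0.65762394 -0.14671462  0.25832213] [0.2712596  0.28630693] ((659.4600219726562, -156.9579620361328), (62.307586669921875, 38.11063766479492), 11.485610008239746)
t 11.5 pos [ 0.6593 -0.1574  0.1872] yaw_y 10.5 z [ 0.001 -0.    -1.   ] F [ 0.23 -0.47  0.12] w 0.53 j6 -0.53
t 11.5 from [ 0.6593 -0.1574  0.1872] rotvec [ 0.001  0.    -0.   ] tot [-0.0813 -0.1426 -0.0272]
[[-0.0209, -0.0177, 0.0045, 0.0001, 0.0001, -0.0, 0.06], [-0.0209, -0.0177, 0.0045, 0.0001, 0.0001, -0.0, 0.06], [-0.0209, -0.0177, 0.0045, 0.0001, 0.0001, -0.0, 0.06], [-0.0209, -0.0177, 0.0045, 0.0001, 0.0001, -0.0, 0.06], [-0.0209, -0.0177, 0.0045, 0.0001, 0.0001, -0.0, 0.06], [-0.0209, -0.0177, 0.0045, 0.0001, 0.0001, -0.0, 0.06]]
```

step_arm:
  moves:
    - [-0.021,-0.0177,0.0045,0,0,0,0.06]
    - [-0.021,-0.0177,0.0045,0,0,0,0.06]
    - [-0.021,-0.0177,0.0045,0,0,0,0.06]
    - [-0.021,-0.0177,0.0045,0,0,0,0.06]
    - [-0.021,-0.0177,0.0045,0,0,0,0.06]
    - [-0.021,-0.0177,0.0045,0,0,0,0.06]
    - [0,0,0,0,0,0,0.06]
    - [0,0,0,0,0,0,0.06]

```text
time: 12.3
tool_pos: [0.5767, -0.3002, 0.1576]
tool_rot: [-0.002, 0.64, 0.768, 0.0]
contact_force: [1.8, -0.1, 0.6]
gripper_width: 0.702
```

step_arm:
  moves:
    - [0,0,0,0,0,0,0.06]
    - [0,0,0,0,0,0,0.06]

```text
time: 12.5
tool_pos: [0.5782, -0.2996, 0.1595]
tool_rot: [-0.0, 0.639, 0.769, 0.0]
contact_force: [-0.4, 0.2, 0.2]
gripper_width: 0.702
```

```bash
python3 - <<'E'
from h import *
info()
p,d,K,T=snap('wrist','w10')
info()
P=cloud(d,K,T)
m=(abs(P[...,0]-.658)<.03)&(abs(P[...,1]+.158)<.03)&(P[...,2]>.07)&(P[...,2]<.1)&(d>0)
q=P[m]; print('blade',len(q),q.mean(0),np.percentile(q[:,2],[5,50,95]),cv2.minAreaRect(q[:,:2].astype(np.float32)*1000))
r=cut_out('wrist','index_tip')+cut_out('wrist','jaw_line')+cut_out('wrist','jaw_tab')
for k in r:
    u,v=map(int,k['point']);mm=k['mask'];print(k['conf'],(u,v),P[v,u].round(4),mm.sum(),np.median(P[mm],0).round(4))
E
```

```text
t 12.5 pos [ 0.5782 -0.2996  0.1595] yaw_y 10.57 z [-0.  0. -1.] F [-0.43  0.16  0.24] w 0.702 j6 -0.78
t 12.55 pos [ 0.5782 -0.2996  0.1598] yaw_y 10.57 z [ 0.  0. -1.] F [0.24 0.07 0.29] w 0.705 j6 -0.78
blade 1215 [ 0.65664692 -0.1583902   0.07625284] [0.07142469 0.07681046 0.07824521] ((657.7526245117188, -158.4024200439453), (12.666934967041016, 35.784969329833984), 11.52358341217041)
0.78 (277, 119) [ 0.5633 -0.2216  0.0553] 402 [ 0.5661 -0.2201  0.0486]
0.88 (291, 53) [ 0.5645 -0.1808  0.0949] 5200 [ 0.5653 -0.1754  0.0494]
0.59 (292, 54) [ 0.5652 -0.1811  0.0946] 5497 [ 0.5649 -0.1758  0.0493]
```

View pics/w10.png

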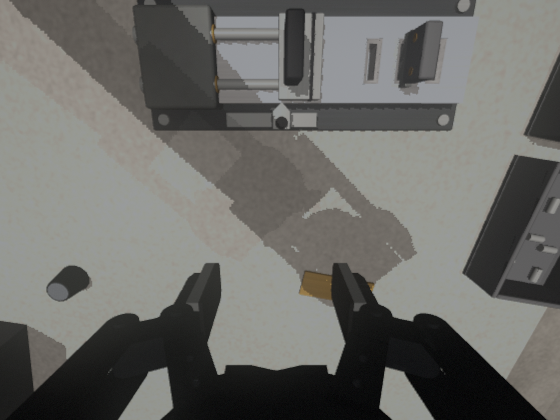

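The blade top is at 0.077–0.078 (0.078 expected), upright and centred at (0.6577, -0.1584). The index is at (281,112) and the jaw line at (313,60).

```bash
python3 - <<'E'
from h import *
im=cv2.imread('pics/w10.png')
cv2.imwrite('pics/z5.png',cv2.resize(im[70:140,240:340],None,fx=8,fy=8,interpolation=cv2.INTER_CUBIC))
E
```

```text
(no output)
```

View pics/z5.png

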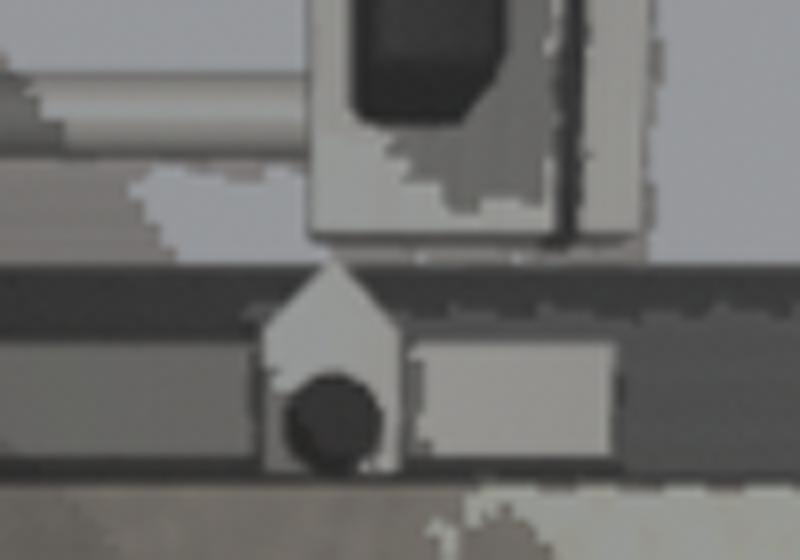

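The pointer tip is at zoom (333,260) and the end of the line at zoom (568,235), sharp in this crop.

```bash
python3 - <<'E'
from h import *
p,d,K,T=load('w10'); P=cloud(d,K,T)
f=lambda zx,zy:(240+(zx+.5)/8-.5,70+(zy+.5)/8-.5)
a=rayz(*f(333,262),.0475,K,T); b=rayz(*f(568,235),.05,K,T); j1=rayz(*f(310,232),.05,K,T); j2=rayz(*f(643,232),.05,K,T)
# clamp axis from jaw edge / rail edge lines
e1=rayz(*f(20,268),.0335,K,T);e2=rayz(*f(780,268),.0335,K,T);print('edge yaw',np.degrees(np.arctan2(*(e2-e1)[1::-1])))
for yd in (10.0,10.5,11.0):
    cx=-np.array([np.cos(np.radians(yd)),np.sin(np.radians(yd)),0]); cy=np.array([-cx[1],cx[0],0])
    print(yd,'tip-line x',(a-b)@cx*1000,'y',(a-b)@cy*1000,'jaw len',(j1-j2)@cx*1000, 'line from front',(b-j2)@cx*1000)
print('tip',a,'line',b)
m=(P[...,2]>.085)&(P[...,2]<.1)&(d>0)&(abs(P[...,0]-.565)<.04)&(abs(P[...,1]+.17)<.05)
q=P[m]; print('tab top',len(q),q.mean(0),cv2.minAreaRect(q[:,:2].astype(np.float32)*1000))
cx=-np.array([np.cos(np.radians(10.5)),np.sin(np.radians(10.5)),0]);cy=np.array([-cx[1],cx[0],0])
tab=b+.016*cx; print('tab via line x',tab, 'tab ctr', b+.016*cx-.030*cy)
s=np.array([.6578,-.1582,.034]); print('tab via slot',s+.094*cx)
E
```

```text
edge yaw 10.653759683099311
10.0 tip-line x 23.56493684046027 y 2.6994139858026363 jaw len 33.49752858471223 line from front 7.529796746526699
10.5 tip-line x 23.587596091844304 y 2.4936709425343073 jaw len 33.49958487132176 line from front 7.532710660130182
11.0 tip-line x 23.60845905646285 y 2.287737996569066 jaw len 33.49909003484442 line from front 7.53505092865282
tip [ 0.56429764 -0.20833261  0.0475    ] line [ 0.58703582 -0.2015822   0.05      ]
tab top 1348 [ 0.56534354 -0.17523939  0.09302179] ((565.623046875, -175.5252685546875), (12.004559516906738, 39.78788375854492), 10.796154975891113)
tab via line x [ 0.57130374 -0.20449797  0.05      ] tab ctr [ 0.56583668 -0.17500032  0.05      ]
tab via slot [ 0.56537404 -0.17533014  0.034     ]
```

Three estimates of the tab agree within 1 mm. Draw distance is about 23.7 mm. Moving to the tab.

```bash
python3 - <<'E'
from h import *
plan([.5657,-.1753,.13],np.radians(10.6),5,.06)
E
```

```text
t 12.7 from [ 0.5781 -0.3     0.16  ] rotvec [ 0.     0.    -0.001] tot [-0.0124  0.1247 -0.03  ]
[[0.025, 0.0021, 0.006, 0.0, 0.0, -0.0002, 0.06], [0.025, 0.0021, 0.006, 0.0, 0.0, -0.0002, 0.06], [0.025, 0.0021, 0.006, 0.0, 0.0, -0.0002, 0.06], [0.025, 0.0021, 0.006, 0.0, 0.0, -0.0002, 0.06], [0.025, 0.0021, 0.006, 0.0, 0.0, -0.0002, 0.06]]
```

step_arm:
  moves:
    - [0.025,0.0021,0.006,0,0,0,0.05]
    - [0.025,0.0021,0.006,0,0,0,0.05]
    - [0.025,0.0021,0.006,0,0,0,0.05]
    - [0.025,0.0021,0.006,0,0,0,0.05]
    - [0.025,0.0021,0.006,0,0,0,0.05]
    - [0,0,0,0,0,0,0.05]
    - [0,0,0,0,0,0,0.05]
    - [0,0,0,0,0,0,0.05]

```text
time: 13.5
tool_pos: [0.5658, -0.1765, 0.1305]
tool_rot: [0.001, 0.64, 0.769, 0.0]
contact_force: [-0.3, -0.7, -0.1]
gripper_width: 0.584
```

```bash
python3 - <<'E'
from h import *
info()
p,d,K,T=snap('wrist','w11')
P=cloud(d,K,T)
m=(P[...,2]>.085)&(P[...,2]<.1)&(d>0)&(abs(P[...,0]-.565)<.03)&(abs(P[...,1]+.17)<.035)
q=P[m]; print('tab top',len(q),q.mean(0),cv2.minAreaRect(q[:,:2].astype(np.float32)*1000))
plan([.5657,-.1753,.06],np.radians(10.6),5,.05)
E
```

```text
t 13.5 pos [ 0.5658 -0.1765  0.1305] yaw_y 10.48 z [ 0.001 -0.001 -1.   ] F [-0.29 -0.66 -0.06] w 0.584 j6 -0.61
tab top 1019 [ 0.56526927 -0.17326217  0.09266651] ((565.5988159179688, -174.86936950683594), (11.86269760131836, 40.11284637451172), 10.595303535461426)
t 13.55 from [ 0.5658 -0.1767  0.1305] rotvec [ 0.001  0.001 -0.003] tot [-0.0001  0.0014 -0.0705]
[[0.0003, 0.0, 0.0141, 0.0002, 0.0002, -0.0005, 0.05], [0.0003, 0.0, 0.0141, 0.0002, 0.0002, -0.0005, 0.05], [0.0003, 0.0, 0.0141, 0.0002, 0.0002, -0.0005, 0.05], [0.0003, 0.0, 0.0141, 0.0002, 0.0002, -0.0005, 0.05], [0.0003, 0.0, 0.0141, 0.0002, 0.0002, -0.0005, 0.05]]
```

View pics/w11.png

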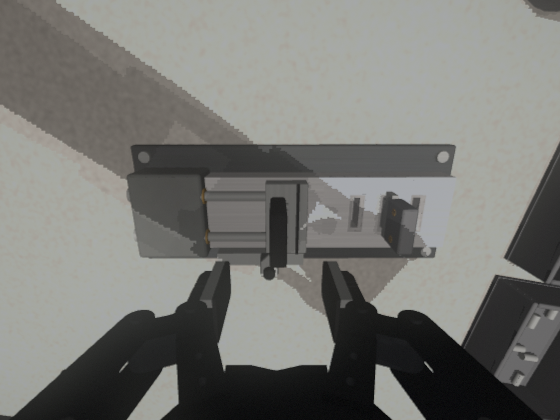

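The tab (278,230) is centred between the fingers. Descending and closing.

step_arm:
  moves:
    - [0.0015,0,0.015,0,0,0,0.05]
    - [0,0,0.018,0,0,0,0.05]
    - [0,0,0.018,0,0,0,0.05]
    - [0,0,0.012,0,0,0,0.05]
    - [0,0,0.007,0,0,0,0.05]
    - [0,0,0,0,0,0,0.05]
    - [0,0,0,0,0,0,0.05]
    - [0,0,0,0,0,0,0.05]

```text
time: 14.35
tool_pos: [0.5658, -0.1747, 0.0609]
tool_rot: [0.001, 0.639, 0.769, 0.0]
contact_force: [-0.4, -0.5, 0.4]
gripper_width: 0.582
```

step_arm:
  moves:
    - [0,0,0,0,0,0,0.0]
    - [0,0,0,0,0,0,0.0]
    - [0,0,0,0,0,0,0.0]
    - [0,0,0,0,0,0,0.0]
    - [0,0,0,0,0,0,0.0]
    - [0,0,0,0,0,0,0.0]

```text
time: 14.95
tool_pos: [0.566, -0.1743, 0.0605]
tool_rot: [0.001, 0.639, 0.769, 0.001]
contact_force: [5.0, 0.8, 2.4]
gripper_width: 0.131
```

```bash
python3 - <<'E'
from h import *
info()
p,d,K,T=snap('wrist','w12')
info()
E
```

```text
t 14.95 pos [ 0.566  -0.1743  0.0605] yaw_y 10.5 z [ 0.002 -0.    -1.   ] F [5.03 0.77 2.45] w 0.131 j6 -0.61
t 15.0 pos [ 0.5659 -0.1743  0.0605] yaw_y 10.5 z [ 0.002 -0.    -1.   ] F [5.05 1.72 2.93] w 0.128 j6 -0.61
```

View pics/w12.png

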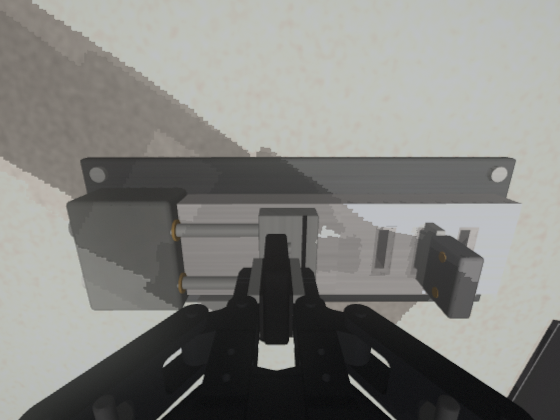

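The tab is gripped at (277,285). Drawing the jaw back along tool -y.

step_arm:
  moves:
    - [0,-0.003,0,0,0,0,0.0]
    - [0,-0.004,0,0,0,0,0.0]
    - [0,-0.004,0,0,0,0,0.0]
    - [0,-0.004,0,0,0,0,0.0]
    - [0,-0.004,0,0,0,0,0.0]
    - [0,-0.0025,0,0,0,0,0.0]
    - [0,-0.001,0,0,0,0,0.0]
    - [0,0,0,0,0,0,0.0]

```text
time: 15.8
tool_pos: [0.5442, -0.1783, 0.0605]
tool_rot: [0.001, 0.639, 0.769, 0.001]
contact_force: [6.8, 1.8, 1.3]
gripper_width: 0.132
```

step_arm:
  moves:
    - [0,0,0,0,0,0,0.0]
    - [0,0,0,0,0,0,0.0]

```text
time: 16.0
tool_pos: [0.5442, -0.1783, 0.0605]
tool_rot: [0.001, 0.639, 0.769, 0.001]
contact_force: [6.8, 1.6, 1.2]
gripper_width: 0.131
```

```bash
python3 - <<'E'
from h import *
info()
p,d,K,T=snap('wrist','w13')
info()
snap('side','s13'); snap('top','t13')
a=np.array([.566,-.1743]);b=state()['tool_pos'][:2]; print('travel',np.linalg.norm(a-b))
im=cv2.imread('pics/w12.png'); im2=cv2.imread('pics/w13.png')
cv2.imwrite('pics/z5.png',cv2.resize(im[190:310,220:340],None,fx=5,fy=5,interpolation=2))
cv2.imwrite('pics/z6.png',cv2.resize(im2[190:310,220:340],None,fx=5,fy=5,interpolation=2))
cv2.imwrite('pics/z7.png',cv2.resize(cv2.imread('pics/s13.png')[120:210,220:350],None,fx=5,fy=5,interpolation=2))
cv2.imwrite('pics/z8.png',cv2.resize(cv2.imread('pics/t13.png')[145:265,290:400],None,fx=5,fy=5,interpolation=2))
E
```

```text
t 16.0 pos [ 0.5442 -0.1783  0.0605] yaw_y 10.49 z [ 0.003 -0.    -1.   ] F [6.79 1.61 1.25] w 0.131 j6 -0.63
t 16.05 pos [ 0.5442 -0.1783  0.0605] yaw_y 10.49 z [ 0.003 -0.    -1.   ] F [6.57 1.7  0.46] w 0.137 j6 -0.63
travel 0.022143744263064907
```

View pics/w13.png

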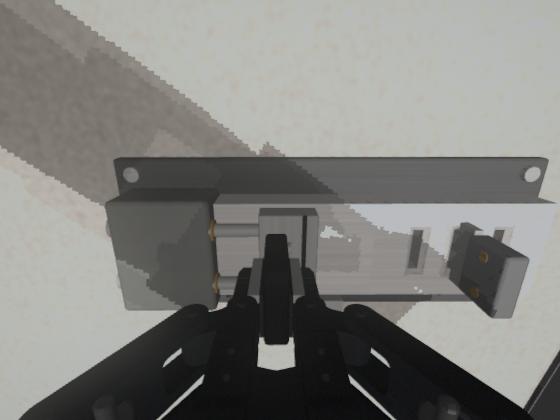

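View pics/z5.png

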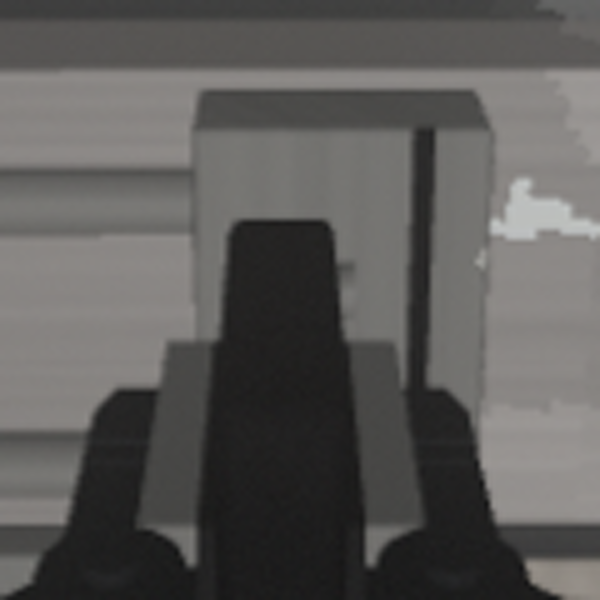

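View pics/z6.png

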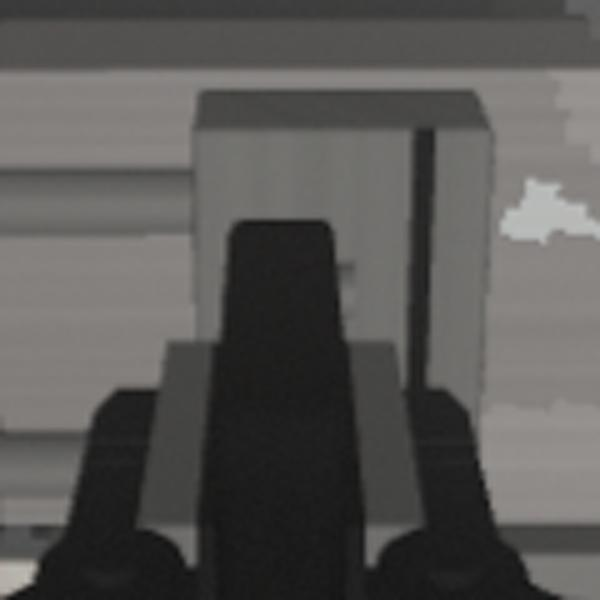

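View pics/z7.png

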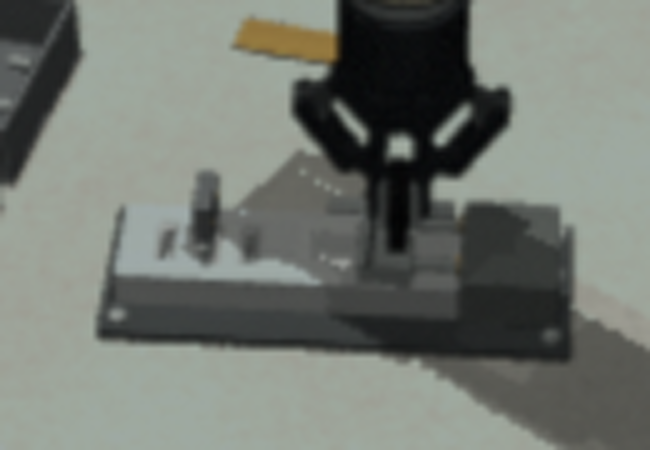

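View pics/z8.png

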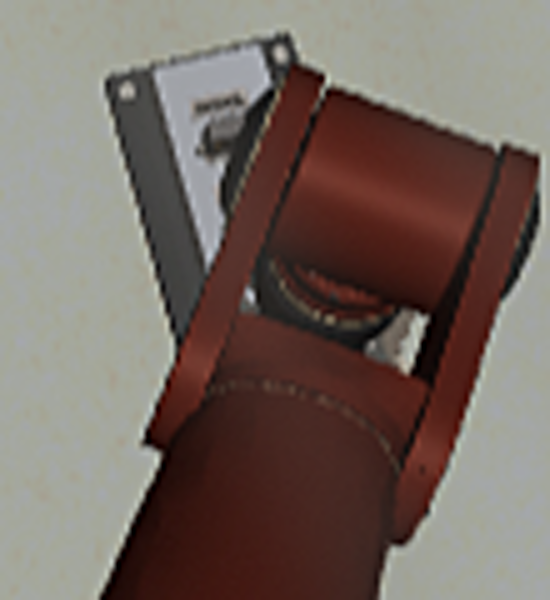

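The jaw looks the same in the tool frame before and after, so there was no slip. Now I'll check the line's absolute position against the index.

```bash
python3 - <<'E'
from h import *
f=lambda zx,zy:(220+(zx+.5)/5-.5,190+(zy+.5)/5-.5)
yd=np.radians(10.55);cx=-np.array([np.cos(yd),np.sin(yd),0]);
tip=np.array([.5643,-.2083,.0475]); line0=np.array([.58704,-.20158,.05]); slot=np.array([.6578,-.1583,.034])
print('rest: tip-line',(tip-line0)@cx, 'slot-line',(line0-slot)@cx,'slot-tip',(tip-slot)@cx)
for n in ('w12','w13'):
    p,d,K,T=load(n); P=cloud(d,K,T)
    for c in [(425,128),(417,300)]:
        b=rayz(*f(*c),.05,K,T); print(n,'line x from slot',(b-slot)@cx,'tip-line',(tip-b)@cx)
    # blade top in this picture
    m=(abs(P[...,0]-.658)<.03)&(abs(P[...,1]+.158)<.03)&(P[...,2]>.07)&(P[...,2]<.1)&(d>0)
    q=P[m]; r=cv2.minAreaRect(q[:,:2].astype(np.float32)*1000); print(len(q),r)
# side cam: blade
info()
E
```

```text
rest: tip-line 0.02358598010341987 slot-line 0.07748812478672225 slot-tip 0.10107410489014211
w12 line x from slot 0.07831778429329814 tip-line 0.022756320596843974
w12 line x from slot 0.07856252299569698 tip-line 0.022511581894445142
2019 ((657.9326171875, -157.6654510498047), (13.055337905883789, 36.4097900390625), 11.257420539855957)
w13 line x from slot 0.10040355024469409 tip-line 0.0006705546454480097
w13 line x from slot 0.10065161730784852 tip-line 0.000422487582293592
2140 ((657.825439453125, -157.72390747070312), (13.63989543914795, 36.644107818603516), 11.427872657775879)
t 16.15 pos [ 0.5442 -0.1783  0.0605] yaw_y 10.49 z [ 0.003 -0.    -1.   ] F [7.23 2.88 0.25] w 0.13 j6 -0.63
```

The line is 0.5–1.4 mm short by the different estimates, so I'll draw 1 mm more.

step_arm:
  moves:
    - [0,-0.0005,0,0,0,0,0.0]
    - [0,-0.0005,0,0,0,0,0.0]
    - [0,0,0,0,0,0,0.0]
    - [0,0,0,0,0,0,0.0]
    - [0,0,0,0,0,0,0.0]
    - [0,0,0,0,0,0,0.0]
    - [0,0,0,0,0,0,0.0]
    - [0,0,0,0,0,0,0.0]

```text
time: 16.95
tool_pos: [0.5434, -0.1785, 0.0605]
tool_rot: [0.001, 0.639, 0.769, 0.001]
contact_force: [7.9, 1.6, 0.1]
gripper_width: 0.134
```

```bash
python3 - <<'E'
from h import *
info()
p,d,K,T=snap('wrist','w14')
f=lambda zx,zy:(220+(zx+.5)/5-.5,190+(zy+.5)/5-.5)
yd=np.radians(10.55);cx=-np.array([np.cos(yd),np.sin(yd),0]);tip=np.array([.5643,-.2083,.0475])
for c in [(425,128),(417,300)]: print('tip-line',(tip-rayz(*f(*c),.05,K,T))@cx)
im2=cv2.imread('pics/w14.png')
cv2.imwrite('pics/z6.png',cv2.resize(im2[170:350,140:540],None,fx=2,fy=2,interpolation=2))
r=cut_out('wrist','index_tip'); print([(k['conf'],k['point']) for k in r])
info()
E
```

```text
t 16.95 pos [ 0.5434 -0.1785  0.0605] yaw_y 10.5 z [ 0.004 -0.    -1.   ] F [7.86 1.64 0.14] w 0.134 j6 -0.63
tip-line -0.00019634775917858473
tip-line -0.00044384080071763134
[(0.2, [273.4, 250.0])]
t 17.05 pos [ 0.5434 -0.1785  0.0605] yaw_y 10.49 z [ 0.004 -0.    -1.   ] F [8.13 1.3  0.77] w 0.128 j6 -0.63
```

View pics/z6.png

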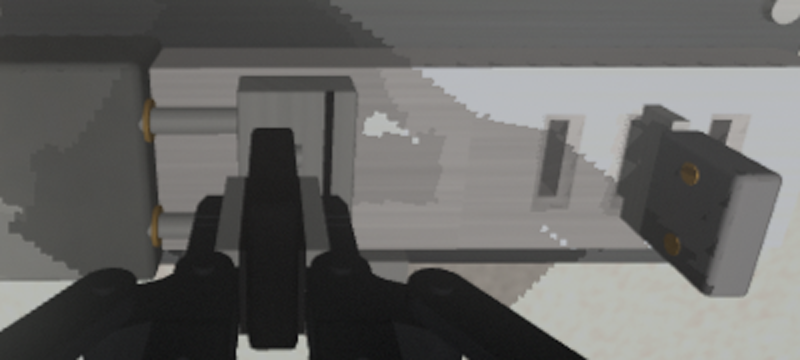

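The line is within about 0.5 mm of the index. The holding force of 8 N matches the spring at 24 mm (7.8 N), and the blade stands in the middle slot at crop (650,190). Handing in.

```bash
python3 -c "
from plant import *
print(job_done()); s=state(); print(s['time'],s['tool_pos'],s['contact_force'])"
```

```text
the job is handed in; nothing more can be done
None
the job is handed in; nothing more can be done
```

The gauge blade is in the middle slot, released. The jaw is drawn back to the index and the gripper is still holding it there. I handed the job in at about 17 s, and it returned no verdict.

**Blade:** I took the grey blade from the caddy and left the yellow look-alikes alone. It went down until its shoulders met the bed. After release its top measured 77–78 mm above the shelf (78 expected), upright and centred in the slot. It stayed there while I drew the jaw.

**Jaw:** I drew it about 23.5 mm.
- **Line:** the wrist camera put the line 0.2–0.4 mm past the index tip. The distance measured from rest, minus the arm's travel, left it up to about 0.5 mm short. Both are well within the 4 mm allowed.
- **Force:** the tool read about 8 N, which matches the spring's 7.8 N at that draw.
- **Grip:** the jaw did not shift in the fingers while I drew it.

**Not confirmed:** in the final pose the arm and fingers hid the pointer, and the network's only report of it was a doubtful one (0.2). The index position therefore comes from one clear wrist picture taken before I gripped the tab. I felt no unexpected contact afterwards. I made no final check of the other loose items, but none of the planned moves went near them except for lifting the blade out between its neighbours in the rack.

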